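Line up the pilot beam of the engraving rig

ROBOT

A 7-joint arm with a two-finger parallel gripper is mounted at the origin on a cart in front of the work surface, level with it; the furniture and walls round the work are solid. World frame = base frame: x ahead of the robot, y to its left, z up, the work surface at z = 0. Lengths are in m, angles in degrees, forces in N, time in s.
With the tool pointing down it reaches from about 0.425 to 0.875 m from the base axis. Payload 8.4 kg.
Tool frame: the origin (TCP) lies midway between the tips of the shut fingers; the grasp point (between the pads) lies 19 mm behind it; z points along the fingers, y is the line along which they close (so a half turn about z gives the same grasp; the last joint's range is limited). The gripper opens to 87 mm and grips with 3 to 60 N. Pads are 19 mm wide; open, the fingers measure 117 mm over their backs; the gripper's body (75 mm by 190 mm) begins 51 mm behind the grasp point.
Start: joints at [67.884, 19.091, 2.286, 83.961, -0.768, 76.965, -3.352], TCP at [0.184, -0.623, 0.223] pointing down, gripper open.
Joint ranges: [-147.57, 147.57], [-21.85, 119.76], [-74.77, 79.35], [14.55, 137.4], [-85.83, 265.84], [4.83, 119.75], [-152.11, 152.11]. Speed limits (degrees/s): [127.2, 127.2, 159.86, 159.86, 180, 180, 180].

INTERFACE

Orientations are given as a 3x3 rotation matrix whose columns are the frame's x, y, z axes.
In Python, from station import bot, vision, workorder gives the robot as it stands.
- The arm moves only by the tool jog_arm, never from a script. Its argument "targets" is a list of rows, each an object of numbers: "dx", "dy", "dz": the shift along the tool's x, y, z in mm; "wx", "wy", "wz": the turn, a rotation vector about the tool's x, y, z in degrees; "grip": the gripper command: -1 is shut, 1 is fully open, values between are in proportion. A call has 1 to 8 rows; each row is the pose to reach, as a shift and turn from the pose commanded when the call began, along the tool's axes at that moment; what a row does not reach only later rows make up. A row lasts 1/8 s, in which the tool goes at most 62.5 mm and 10.7 degrees, less where a joint would pass 70% of its speed; a pose out of reach is approached as far as the arm can. A call with a gripper value outside its range is refused whole. The fingers move at their own pace and stop on an object; "newtons" is the grip in N (left out, the last holds). Time passes only in rows, so rows that repeat a pose let the fingers close. It gives the time, the measured TCP pose, the force, the opening and the grip force at its end, in the units of the state.
- bot.get_state(): the state, without advancing time (a new reading comes with each control period).
- vision.snapshot(name): name is "scene" or "top" or "wrist"; returns a dict with "image" (400x640x3 uint8, red, green, blue), "depth" (400x640 float32, m along the optical axis (not along the pixel's ray), 0 where there is no reading), "fx", "fy", "cx", "cy" (pixels), "eye" and "rotation" of the camera in the world. Camera axes: x right, y up, looking along -z (the intrinsics and any distortion apply to the point x, -y, -z); pixel columns grow to the right and rows downward; lengths in m; the calibration is good to about 2 mm. A picture is of the moment at which its call begins.
- workorder.sign_off(): hands the job in; it is judged then, once.
The state is a dict: "clock": time; "joint_positions": joint angles; "dq": joint speeds; "effort": joint torques, N m; "position": TCP position; "eef_rot": TCP orientation; "force": force on the tool from outside, world axes, zero at the start; "wrist_torque": the same for the moment, N m; "width": opening from 0.0 (shut) to 1.0 (fully open); "grip_force": force on a finger pad.
Only numpy, scipy, OpenCV 4.12 (cv2) and the standard library are available. Lean on these libraries where they do the work, as an engineer would, in place of code of your own. Each camera call takes 0.05 s, during which the arm holds its last target. There are 200 camera calls.

TASK

Take the grey target block out of its wooden parking stand, stand it down on the bare bench, take it again by its other pair of sides and set it fully home in the steel nest of the metal alignment rig with its bevelled, marked face towards the mirror. Then turn the two winged screws on top of the mirror mount until the red light spot lies wholly inside the dark ring on the block. Leave the other things on the bench where they are.

Things in the scene. Friction and masses are not known exactly. Their poses are not given: they have to be found in the camera images.
- block_center (a point): Centre of the loose grey block, 0.2-0.35 kg: 50 mm wide (x), 56 deep (y), 56 high (z up). Back (+y) and sides (+-x) are upright; the front (-y) is upright for the lowest 30 mm, then leans back 30 degrees: the bevelled face with the mark. It starts in the stand, where only its x sides are free for fingers; in the nest only front and back are free (grip the front on its lowest 30 mm).
- mark (a point): Centre of the ring on the block's bevelled face: dark ring, 16 mm inner and 19 mm outer diameter, round a white disc, four dark ticks outside it. It lies 20.5 mm to -y and 15 mm above the block's centre. Its x is the block's x (across the face), y runs up the bevel, z stands out from the face.
- nest (a point): Middle of the nest's floor, 12 mm over the bench, z up, mirror to -y, the near screw's side is +x. Pocket 56 (x) by 62 mm (y), takes the block from above, axes along the nest's. Cheeks 44 high, 8 thick stand beside the x sides; their inward lips (rear 44 high, front 18) leave 42 mm free mid-front and -back. Fixed base plate 12 thick: x +-45, y -215 to +70; at y -215 to -140 it reaches x +135.
- stand_floor (a point): Middle of the floor of the fixed wooden parking stand, 10 mm above the bench (base 76 x 90 mm). Two upright cheeks 44 mm high, 10 mm thick, stand 64 mm apart across its y; it is open to +x and -x. At the start the block's axes are about the stand's.
- near_screw_grip (a point): Grip point on the axis of the steel winged screw nearer the robot (the nest's +x side), on top of the mirror mount. The wing is a bar 46 mm long (this point's x), 14 mm thick (its y), 26 mm high, its top 10 mm above this point; the round hub begins 16 mm below, the mount's top plate 24 mm below. The point turns with the screw, about its upright axis. The two screws stand 100 mm apart.
- far_screw_grip (a point): The same for the like screw farther from the robot.
- near_screw (a joint): Turn of the near screw, rad, positive clockwise from above, stops at +-2.6. A radian clockwise moves the spot about 18 mm to the nest's -x (away from the robot). The value that puts the spot on the mark differs from case to case. It stays where it is left; friction 0.06 N m.
- far_screw (a joint): Turn of the far screw, rad, positive clockwise from above, stops at +-2.6. A radian clockwise moves the spot about 18 mm up the bevel. The value that puts the spot on the mark differs from case to case. It stays where it is left; friction 0.06 N m.
- spot (a point): Where the axis of the red light beam, 5 mm thick, meets the bevelled face of a block home in the nest (the point goes with the beam, also if there is none). The beam runs from the mirror under the screws down to the nest; it cannot be touched. It starts 10 to 24 mm off the mark's place both across (to the nest's -x, away from the robot) and down the bevel, so both screws must be turned.
- tweezers: Bystander: steel tweezers, 126 mm long, lying in front of the robot. Origin at the middle of the underside.
- lamp: Bystander: glass spirit lamp with black cap, 66 mm across, 63 mm high, at the right front. Origin at the middle of the underside.
- brush: Bystander: wooden brass brush, 200 mm long, 14 mm wide, 24 mm high, lying behind the rig. Origin at the middle of the underside.
- tape: Bystander: roll of black tape, 60 mm across, 18 mm high, to the right of the nest. Origin at the middle of the underside.
- bushing_jar: Bystander: small white jar, 72 mm across, 66 mm high, to the right of the stand. Origin at the middle of the underside.
Not all that is in view belongs to the job. Leave any purple look-alike of the part that bears stand_floor alone.

How it is judged (in metres and radians):
On the way, in this order (a step that is already met when the one before it is completed fails the run):
1. the block stands on the bare bench, away from the stand and the nest, let go (height (world z) of block_center below 0.032 m and angle between block_center's own z axis and vertical below 0.1 rad and horizontal distance between block_center and stand_floor above 0.07 m and horizontal distance between block_center and nest above 0.07 m and contact force between the fingers and block below 0.1 N and linear speed of block below 0.02 m/s), for 0.2 s.
2. the block is home in the nest, mark towards the mirror, let go (horizontal distance between block_center and nest below 0.0065 m and z of block_center in the frame of nest below 0.031 m and angle between block_center's own z axis and vertical below 0.06 rad and y of mark in the frame of nest below -0.01 m and contact force between the fingers and block below 0.1 N), for 0.2 s.
At the end, for the whole second after the job is handed in: The block stands home in the nest (centre within 6.5 mm of the nest's middle in plan, down to within 3 mm, upright within 0.06 rad), mark towards the mirror, at rest and let go, and the spot's centre is within 6.5 mm of the ring's centre, so the spot lies inside the ring (distance between spot and mark below 0.0065 m and horizontal distance between block_center and nest below 0.0065 m and z of block_center in the frame of nest below 0.031 m and angle between block_center's own z axis and vertical below 0.06 rad and linear speed of block below 0.01 m/s); the robot touches nothing.
It fails at once if a bystander is pushed more than 30 mm (distance of any of tweezers, lamp, brush, tape, bushing_jar from where it was at the start of the episode above 0.03 m).
It also fails if it takes over 72 s, if anything falls off the work surface, if the arm or the gripper's body presses on something with over 40 N, if the wrist force passes 120 N, or if a joint passes its speed limit or range.

## Working session

There is one attempt and no reset: what is moved stays moved. The work goes in short steps, Python scripts to look and compute and a tool call to move; the robot and the scene stay as the last step left them, time stands still between calls to the robot, and variables do not carry over. Pictures are saved under pics/ and viewed, at most 14 in all, crops included, and the job is handed in when it is done.

Besides the shell and the picture viewer there is one more tool, called after "Emit:" as a command line: name --argument value ..., lists and objects as JSON in quotes. jog_arm: Moves the arm, as the interface text tells. Its arguments: {"type":"object","properties":{"targets":{"type":"array"},"newtons":{"type":"number"}},"required":["targets"]}

```bash
mkdir -p pics; ls
cat > h.py <<'E'
import numpy as np, cv2
from station import bot, vision, workorder
def snap(n):
    return vision.snapshot(n)
def save(s,f,crop=None,scale=1):
    im=s["image"][:,:,::-1]
    if crop: r0,r1,c0,c1=crop; im=im[r0:r1,c0:c1]
    if scale!=1: im=cv2.resize(im,None,fx=scale,fy=scale,interpolation=cv2.INTER_CUBIC)
    cv2.imwrite("pics/"+f,im)
def ray(s,u,v):
    d=np.stack([(np.asarray(u,float)-s["cx"])/s["fx"],-(np.asarray(v,float)-s["cy"])/s["fy"],-np.ones_like(np.asarray(u,float))],-1)
    return d@np.array(s["rotation"]).T
def onplane(s,u,v,z):
    d=ray(s,u,v); e=np.array(s["eye"]); t=(z-e[2])/d[...,2]
    return e+d*t[...,None]
def cloud(s):
    v,u=np.mgrid[0:400,0:640]
    return np.array(s["eye"])+ray(s,u,v)*s["depth"][...,None]
E
python3 - <<'E'
from h import *
st=bot.get_state(); print({k:np.round(v,3).tolist() for k,v in st.items()})
for n in("scene","top"):
    s=snap(n); save(s,n+"0.png"); print(n,s["fx"],s["fy"],s["cx"],s["cy"],np.round(s["eye"],3),np.round(s["rotation"],3).tolist(),[k for k in s])
    np.savez(n+"0.npz",**s)
E
```

```text
pics
{'clock': 0.0, 'joint_positions': [67.885, 19.13, 2.285, 84.011, -0.767, 76.964, -3.352], 'dq': [0.01, 0.024, 0.031, 0.026, -0.014, 0.024, 0.052], 'effort': [0.0, -65.637, 1.335, -40.38, -0.06, 0.045, 0.0], 'position': [0.184, -0.623, 0.222], 'eef_rot': [[0.959, 0.283, -0.001], [0.283, -0.959, 0.001], [-0.0, -0.002, -1.0]], 'force': [-0.098, 0.14, 0.231], 'wrist_torque': [0.032, -0.008, -0.045], 'grip_force': 0.0, 'width': 1.002}
scene 432.638200685775 432.638200685775 326.6684128251529 195.55989002105923 [ 0.095 -0.408  1.069] [[0.817, 0.447, -0.364], [-0.576, 0.636, -0.514], [0.002, 0.629, 0.777]] ['image', 'depth', 'fx', 'fy', 'cx', 'cy', 'eye', 'rotation']
top 474.129226702652 474.129226702652 312.59526600105517 197.0847976377341 [0.252 0.204 1.516] [[-0.058, 0.976, -0.209], [-0.998, -0.057, 0.015], [0.003, 0.209, 0.978]] ['image', 'depth', 'fx', 'fy', 'cx', 'cy', 'eye', 'rotation']
```

View pics/scene0.png

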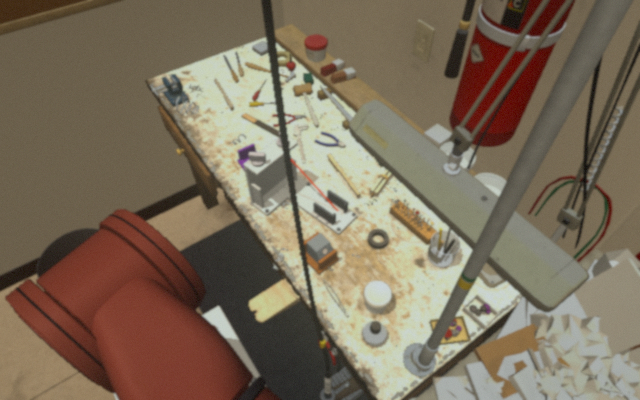

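View pics/top0.png

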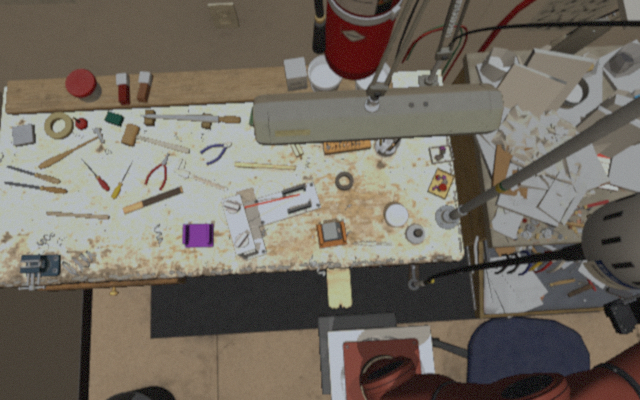

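The pictures show the stand with the block (top px ~(331,231)), the rig nest (~(297,199)), the mirror mount with screws (~(240,222)), and a purple decoy stand (198,235). I'll enlarge the top view and add rough depth points.

Run:
```python
from h import *
s=dict(np.load("top0.npz")); save(s,"top1.png",(165,265,200,360),5)
P=cloud(s)
for n,(u,v) in dict(block=(331,228),standside=(331,242),nestfloor=(296,199),cheekL=(301,188),cheekR=(300,210),mirrortop=(240,225),lamparm=(380,115),tape=(345,180),jar=(396,214),lamp=(417,233),bench=(370,220),benchedge=(370,258),purple=(198,235)).items():
    print(n,np.round(P[v,u],3))
s2=dict(np.load("scene0.npz")); save(s2,"scene1.png",(135,275,225,365),5)
```

```text
block [0.461 0.13  0.062]
standside [0.423 0.131 0.014]
nestfloor [0.572 0.235 0.001]
cheekL [0.599 0.217 0.04 ]
cheekR [0.531 0.224 0.021]
mirrortop [0.467 0.394 0.185]
lamparm [ 0.739 -0.016  0.275]
tape [ 0.627  0.071 -0.001]
jar [ 0.494 -0.075  0.06 ]
lamp [ 0.43  -0.134  0.063]
bench [ 0.489 -0.001 -0.001]
benchedge [ 0.367  0.009 -0.005]
purple [0.47  0.553 0.013]
```

View pics/top1.png

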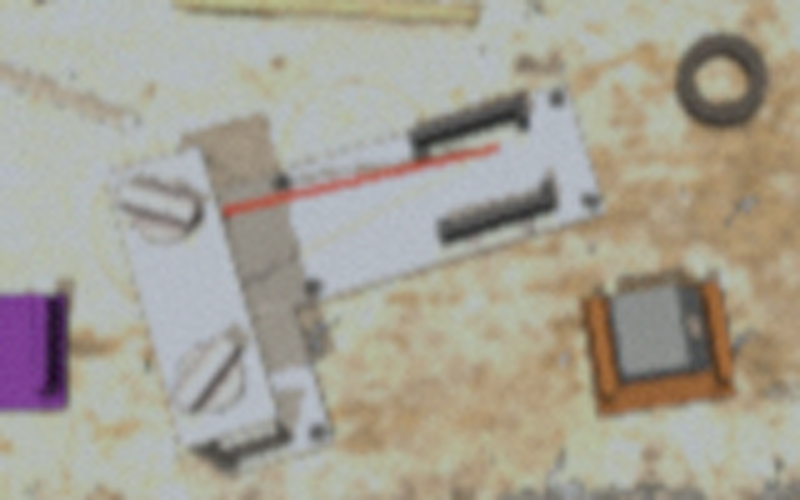

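View pics/scene1.png

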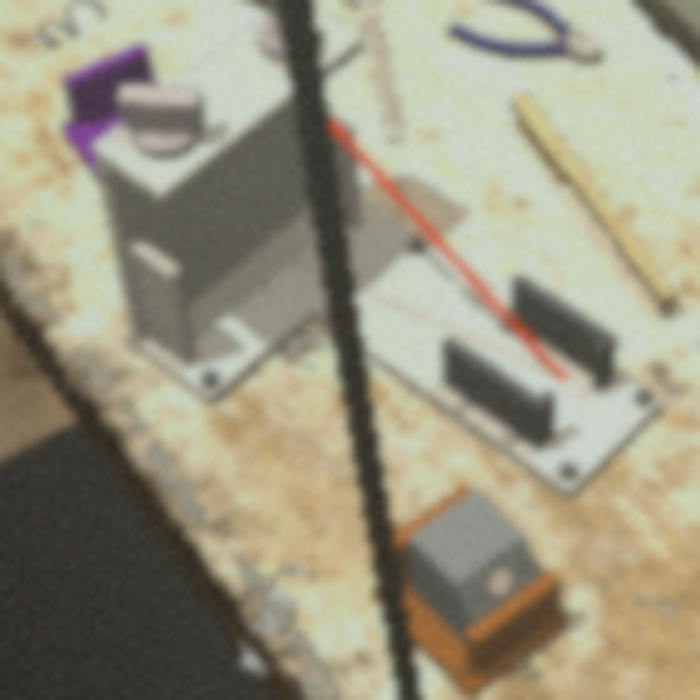

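Top crop: block bevel faces right (world -y) with the mark at (695,330); nest plate right corners (565,88)/(602,212); far screw ~(160,205), near screw ~(212,375). The beam runs to the nest. There are tall poles too, so I'll map obstacles and measure everything now.

Run:
```python
from h import *
s=dict(np.load("top0.npz")); s2=dict(np.load("scene0.npz"))
f=lambda pts,z:onplane(s,200+np.array([p[0] for p in pts])/5,165+np.array([p[1] for p in pts])/5,z)
print("block top",f([(608,288),(682,285),(690,372),(618,382),(650,332)],.066).round(3).tolist())
e=f([(565,88),(602,212),(332,438)],.012);print("plate",e.round(3).tolist())
d=e[1]-e[0];print("edge len",np.linalg.norm(d));x=d/np.linalg.norm(d);y=np.array([-x[1],x[0],0]);print("nest x",x.round(3),"nest",((e[0]+e[1])/2-.07*y).round(3), "corner in nest",(e[2]-((e[0]+e[1])/2-.07*y))@np.array([x,y]).T)
C=[cloud(s)[s["depth"]>0],cloud(s2)[s2["depth"]>0]]
P=np.vstack(C)
m=cloud(s); print("mount top z",[np.median(m[v-2:v+3,u-2:u+3,2]).round(3) for u,v in((240,225),(236,219),(246,235))])
for n,(u,v) in dict(far=(232,206.4),near=(242,240)).items(): print(n,onplane(s,np.array(u),np.array(v),.2).round(3))
# obstacles
Q=P[(P[:,2]>.09)&(P[:,2]<1.0)]
print("rows x -0.1..0.95 ; cols y 0.7..-0.8 ; min z/ max z in dm")
for x0 in np.arange(0.15,0.95,.05):
    r=[]
    for y0 in np.arange(.65,-.8,-.05):
        q=Q[(Q[:,0]>=x0)&(Q[:,0]<x0+.05)&(Q[:,1]>=y0)&(Q[:,1]<y0+.05),2]
        r.append("  .  " if len(q)<2 else "%02d/%02d"%(q.min()*100,min(99,q.max()*100)))
    print("%.2f"%x0," ".join(r))
```

```text
block top [[0.479, 0.159, 0.066], [0.478, 0.113, 0.066], [0.424, 0.112, 0.066], [0.421, 0.156, 0.066], [0.45, 0.134, 0.066]]
plate [[0.621, 0.177, 0.012], [0.537, 0.158, 0.012], [0.402, 0.337, 0.012]]
edge len 0.08582250589969634
nest x [-0.975 -0.222  0.   ] nest [0.564 0.235 0.012] corner in nest [ 0.13513298 -0.13517098]
mount top z [np.float64(0.183), np.float64(0.183), np.float64(0.214)]
far [0.519 0.413 0.2  ]
near [0.422 0.387 0.2  ]
rows x -0.1..0.95 ; cols y 0.7..-0.8 ; min z/ max z in dm
0.15   .     .     .     .     .     .     .     .     .     .     .     .     .     .     .     .     .     .     .     .     .     .     .     .   28/33 21/36   .     .     .     .  
0.20   .     .     .     .     .     .     .     .     .     .     .     .     .     .     .     .     .     .     .     .     .     .     .     .   30/31 29/33 30/32 22/23   .     .  
0.25   .     .     .     .     .     .     .     .     .     .     .     .     .     .   60/99 27/73 10/30 09/12   .     .     .     .     .     .     .     .     .     .     .     .  
0.30   .     .     .     .     .     .    
[... 1662 characters left out ...]
    .   26/28 26/28 26/28 26/28 27/28 27/28 27/55 27/60 09/28 27/28 27/68 27/28 26/28 26/28 18/27 17/27 19/66 17/31 16/29 16/22 16/23 15/24 19/23
0.80   .     .     .     .     .     .     .   22/27 22/27 22/27 22/55 22/66 22/68 22/68 24/70 22/72 22/27 22/58 22/54 22/27 21/27 17/31 21/35 27/66 27/36 20/36 19/22 16/18 14/18 14/18
0.85   .     .     .     .     .     .     .     .     .     .   43/63 11/64   .   11/13 12/68   .     .     .   37/49   .   10/19 14/31 16/36 32/37 31/47 31/46 43/45 16/21 14/25 14/25
0.90   .     .     .     .     .     .     .     .     .   09/14 09/14 09/53 09/13 09/13 12/67 12/13 67/69 31/68 09/60 17/25 09/18 14/24 18/24 14/18 14/34 22/44 41/45 14/21 14/25 14/25
```

Run:
```python
from h import *
s=dict(np.load("top0.npz")); s2=dict(np.load("scene0.npz"))
save(s,"top2.png",(170,400,390,640),3)
Q=np.vstack([cloud(s).reshape(-1,3),cloud(s2).reshape(-1,3)])
for z0 in np.arange(-.8,1.5,.1):
    r=[]
    for (a,b,c,d) in((.18,.34,-.35,.1),(.4,.6,-.4,-.1)):
        q=Q[(Q[:,0]>a)&(Q[:,0]<b)&(Q[:,1]>c)&(Q[:,1]<d)&(Q[:,2]>=z0)&(Q[:,2]<z0+.1)]
        r.append((len(q),np.median(q,0).round(3).tolist(),q.std(0).round(3).tolist()) if len(q) else 0)
    print("%.1f"%z0,r)
```

```text
-0.8 [(16, [0.26, -0.075, -0.799], [0.043, 0.11, 0.002]), (3, [0.481, -0.101, -0.797], [0.016, 0.001, 0.002])]
-0.7 [0, 0]
-0.6 [0, (67, [0.578, -0.247, -0.532], [0.016, 0.004, 0.009])]
-0.5 [0, 0]
-0.4 [0, 0]
-0.3 [0, (1, [0.401, -0.374, -0.202], [0.0, 0.0, 0.0])]
-0.2 [(565, [0.307, -0.161, -0.17], [0.022, 0.024, 0.015]), (95, [0.454, -0.329, -0.112], [0.067, 0.016, 0.026])]
-0.1 [(1110, [0.286, 0.08, -0.047], [0.038, 0.108, 0.016]), (4935, [0.503, -0.201, -0.002], [0.06, 0.068, 0.018])]
-0.0 [(115, [0.278, -0.156, 0.046], [0.019, 0.049, 0.026]), (5462, [0.475, -0.218, 0.007], [0.057, 0.068, 0.024])]
0.1 [(153, [0.278, -0.138, 0.161], [0.003, 0.008, 0.028]), (5952, [0.488, -0.355, 0.182], [0.054, 0.033, 0.022])]
0.2 [(153, [0.279, -0.11, 0.25], [0.003, 0.007, 0.029]), (531, [0.475, -0.265, 0.241], [0.034, 0.04, 0.032])]
0.3 [(182, [0.28, -0.09, 0.353], [0.002, 0.005, 0.029]), (575, [0.474, -0.261, 0.353], [0.005, 0.008, 0.029])]
0.4 [(240, [0.281, -0.074, 0.454], [0.003, 0.005, 0.029]), (773, [0.474, -0.262, 0.454], [0.005, 0.008, 0.028])]
0.5 [(322, [0.282, -0.062, 0.553], [0.003, 0.004, 0.029]), (1070, [0.474, -0.262, 0.554], [0.005, 0.008, 0.029])]
0.6 [(461, [0.282, -0.052, 0.655], [0.003, 0.004, 0.029]), (1598, [0.474, -0.262, 0.655], [0.005, 0.008, 0.029])]
0.7 [(690, [0.281, -0.047, 0.755], [0.003, 0.003, 0.029]), (2450, [0.474, -0.263, 0.756], [0.005, 0.008, 0.029])]
0.8 [(747, [0.281, -0.045, 0.839], [0.003, 0.003, 0.023]), (4155, [0.474, -0.263, 0.857], [0.005, 0.008, 0.029])]
0.9 [(321, [0.281, -0.04, 0.958], [0.003, 0.002, 0.028]), (534, [0.553, -0.198, 0.926], [0.049, 0.033, 0.033])]
1.0 [(592, [0.28, -0.043, 1.06], [0.004, 0.002, 0.026]), (74, [0.55, -0.198, 1.007], [0.004, 0.001, 0.005])]
1.1 [(4268, [0.277, -0.017, 1.169], [0.018, 0.006, 0.018]), 0]
1.2 [(318, [0.286, -0.015, 1.203], [0.008, 0.002, 0.002]), 0]
1.3 [0, 0]
1.4 [0, 0]
```

View pics/top2.png

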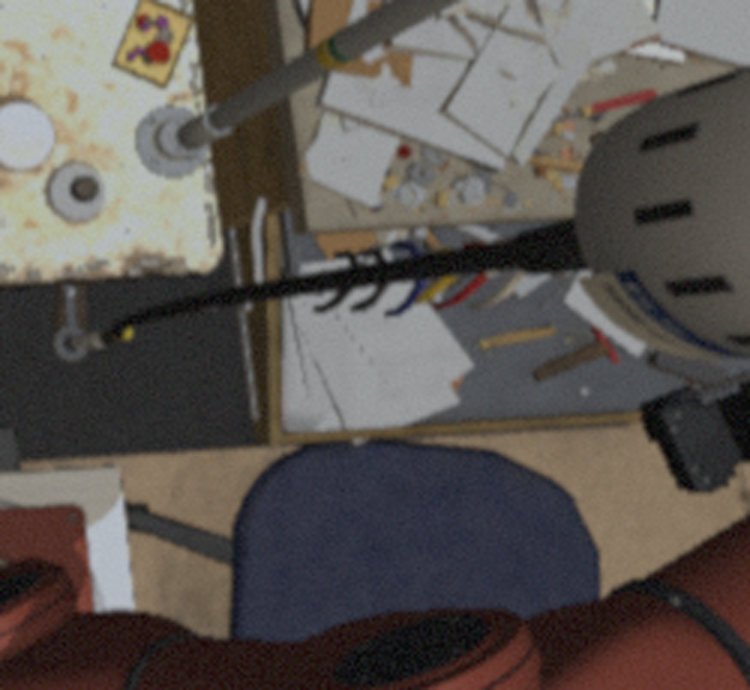

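The top crop shows a hanging lamp hose (x≈0.28, y≈-0.04…-0.14, z 0–1.1) and a post at (0.474,-0.262) between the start pose and the work. I'll retract past the post first, with the tool turned, and watch the forces.

Emit:
jog_arm --targets '[{"dx":0,"dy":0,"dz":-60},{"dx":20,"dy":-20,"dz":-110},{"dx":50,"dy":-60,"dz":-130,"wz":10},{"dx":80,"dy":-110,"dz":-130,"wz":20},{"dx":110,"dy":-150,"dz":-130,"wz":30},{"dx":140,"dy":-190,"dz":-130,"wz":40},{"dx":170,"dy":-225,"dz":-130,"wz":50},{"dx":190,"dy":-250,"dz":-130,"wz":60}]'

```text
$.targets[0]: bad value
```

Emit:
jog_arm --targets '[{"dx":0,"dy":0,"dz":-60,"wx":0,"wy":0,"wz":0,"grip":1},{"dx":20,"dy":-20,"dz":-110,"wx":0,"wy":0,"wz":0,"grip":1},{"dx":50,"dy":-60,"dz":-130,"wx":0,"wy":0,"wz":10,"grip":1},{"dx":80,"dy":-110,"dz":-130,"wx":0,"wy":0,"wz":20,"grip":1},{"dx":110,"dy":-150,"dz":-130,"wx":0,"wy":0,"wz":30,"grip":1},{"dx":140,"dy":-190,"dz":-130,"wx":0,"wy":0,"wz":40,"grip":1},{"dx":170,"dy":-225,"dz":-130,"wx":0,"wy":0,"wz":50,"grip":1},{"dx":190,"dy":-250,"dz":-130,"wx":0,"wy":0,"wz":60,"grip":1}]'

```text
clock: 1.1
position: [0.2961, -0.3278, 0.3525]
eef_rot: [[0.722, -0.692, -0.0], [-0.692, -0.722, -0.0], [-0.0, 0.0, -1.0]]
force: [0.0, 1.1, 0.3]
width: 1.002
grip_force: 0.0
```

Run:
```python
from h import *
st=bot.get_state(); print(np.round(st["joint_positions"],1),np.round(st["effort"],1))
Q=[]
for n in("scene","top"):
    s=snap(n); Q.append(cloud(s)[s["depth"]>0])
    if n=="scene": save(s,"scene2.png")
Q=np.vstack(Q)
c=np.radians(-48);r=Q[:,0]*np.cos(c)+Q[:,1]*np.sin(c);l=-Q[:,0]*np.sin(c)+Q[:,1]*np.cos(c)
for z0 in np.arange(.25,1.2,.05):
    m=(Q[:,2]>z0)&(Q[:,2]<=z0+.05)&(r>-.3)&(r<.51)&(abs(l)<.3)
    o=[]
    for a in np.arange(-.2,.55,.05):
        q=l[m&(r>=a)&(r<a+.05)]; o.append("%+03d/%+03d"%(q.min()*100,q.max()*100) if len(q)>3 else "   .   ")
    print("%.2f"%z0," ".join(o))
```

```text
[ 51.9  -7.1  -8.6  97.8  -1.1  89.3 -90.5] [  0.5 -31.    1.3 -41.9   0.    0.    3.7]
0.25    .       .    -06/+07 -07/+07 -07/+07 -07/+06    .       .       .    +13/+14    .       .       .       .    +17/+19
0.30    .       .    -06/-04 -06/+07 -07/+07 -03/+06    .       .       .    +14/+15    .       .       .       .    +17/+19
0.35    .       .       .    -06/+04 -06/+04 +00/+01    .       .    +15/+16    .       .       .    -05/-03    .    +17/+19
0.40    .       .    -06/-06 -07/+03 -07/+03    .       .       .    +15/+16    .       .    +04/+09 -05/+09 -02/+09 +17/+19
0.45    .       .    -07/-06 -07/-06 -07/+03    .       .       .    +16/+17    .       .    +07/+09 -04/+10 -02/+10 +17/+19
0.50    .       .       .    -07/-05 -06/+01    .       .       .    +16/+17    .       .    +00/+03 -04/+05 -03/+05 +17/+19
0.55    .       .    -07/-07 -07/-04 -05/+00    .       .       .    +16/+17    .       .    -01/+02 -04/+04 -04/+04 +17/+19
0.60    .       .       .    -07/-04 -04/-03    .       .       .    +16/+18    .       .       .    -04/+04 -03/+05 +17/+19
0.65    .   
[... 659 characters left out ...]
  .       .       .    +17/+18    .       .       .       .       .    +17/+19
0.95    .       .       .       .       .       .       .       .    +17/+18    .       .       .       .       .       .   
1.00    .       .       .       .       .       .       .       .    +17/+18    .       .       .       .       .       .   
1.05    .       .       .       .       .       .       .       .    +16/+18    .       .       .       .       .       .   
1.10    .       .       .       .       .       .       .    +15/+20 +19/+21    .       .       .       .       .       .   
1.15    .       .       .       .       .       .       .    +15/+20 +19/+21    .       .       .       .       .       .
```

View pics/scene2.png

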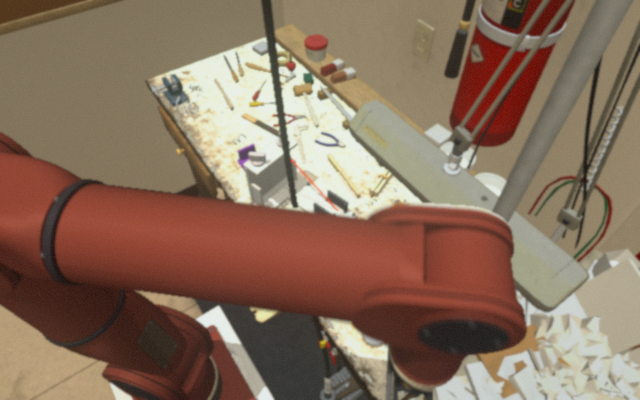

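The scene shows the forearm at z≈0.7 will have to cross the hose (px ~(285,120)). I'll probe the hose with shut fingertips, head-on, to learn whether it's solid before any crossing.

Emit:
jog_arm --targets '[{"dx":-20,"dy":-18,"dz":-12,"wx":3,"wy":-3,"wz":0,"grip":-1},{"dx":-40,"dy":-36,"dz":-25,"wx":7,"wy":-6.6,"wz":0,"grip":-1},{"dx":-60,"dy":-54,"dz":-37,"wx":10.5,"wy":-10,"wz":0,"grip":-1},{"dx":-80,"dy":-72,"dz":-50,"wx":14,"wy":-13.3,"wz":0,"grip":-1},{"dx":-100,"dy":-90,"dz":-62,"wx":17.5,"wy":-16.7,"wz":0,"grip":-1},{"dx":-120,"dy":-108,"dz":-75,"wx":21,"wy":-20,"wz":0,"grip":-1},{"dx":-140,"dy":-127,"dz":-87,"wx":25,"wy":-24,"wz":0,"grip":-1},{"dx":-150,"dy":-136,"dz":-92,"wx":25,"wy":-24,"wz":0,"grip":-1}]'

```text
clock: 2.2
position: [0.2802, -0.1284, 0.444]
eef_rot: [[0.723, -0.69, -0.003], [-0.566, -0.595, 0.57], [-0.395, -0.411, -0.822]]
force: [0.0, 0.7, -0.2]
width: 0.17
grip_force: 0.0
```

Run:
```python
from h import *
st=bot.get_state(); print(st["clock"],np.round(st["joint_positions"],1),np.round(st["position"],4),np.round(st["eef_rot"],3).tolist(),st["force"],st["width"])
p=np.array([.281,-.08,.42])-st["position"]; print(np.array(st["eef_rot"]).T@p)
s=snap("wrist"); save(s,"wr0.png"); P=cloud(s)
s=snap("scene"); Q=cloud(s); m=(abs(Q[...,0]-.28)<.012)&(abs(Q[...,1]+.08)<.05)&(Q[...,2]>.3)&(Q[...,2]<.6)
q=Q[m]; print([ (z,len(k),np.median(k,0).round(3).tolist()) for z in (.3,.35,.4,.45,.5,.55) for k in [q[(q[:,2]>z)&(q[:,2]<z+.05)]] if len(k)])
```

```text
2.2 [ 51.9  -7.2  -6.4  95.  -27.1 116.1 -94.7] [ 0.2802 -0.1284  0.444 ] [[0.723, -0.69, -0.003], [-0.566, -0.595, 0.57], [-0.395, -0.411, -0.822]] [ 0.01406293  0.65006574 -0.22678696] 0.1697478203268256
[-0.01742335 -0.01952183  0.0472786 ]
[(0.55, 119, [0.282, -0.06, 0.582])]
```

Emit:
jog_arm --targets '[{"dx":-11,"dy":-12,"dz":11,"wx":0,"wy":0,"wz":0,"grip":-1},{"dx":-17,"dy":-18,"dz":17,"wx":0,"wy":0,"wz":0,"grip":-1},{"dx":-22.6,"dy":-23.8,"dz":22.8,"wx":0,"wy":0,"wz":0,"grip":-1},{"dx":-25.5,"dy":-26.8,"dz":25.7,"wx":0,"wy":0,"wz":0,"grip":-1},{"dx":-28.3,"dy":-29.8,"dz":28.5,"wx":0,"wy":0,"wz":0,"grip":-1}]'

```text
clock: 2.92
position: [0.2805, -0.0843, 0.4442]
eef_rot: [[0.718, -0.696, 0.005], [-0.579, -0.593, 0.559], [-0.386, -0.404, -0.829]]
force: [-5.5, -55.3, 13.4]
width: 0.007
grip_force: 24.7
```

The hose is solid (55 N on the fingers). I'll back off and plan a crossing with the arm folded upright, inside the hose.

Emit:
jog_arm --targets '[{"dx":15,"dy":15,"dz":-14,"wx":0,"wy":0,"wz":0,"grip":-1},{"dx":40,"dy":42,"dz":-39,"wx":0,"wy":0,"wz":0,"grip":-1}]'

```text
clock: 3.18
position: [0.2805, -0.1479, 0.4441]
eef_rot: [[0.725, -0.688, -0.003], [-0.566, -0.598, 0.567], [-0.392, -0.41, -0.823]]
force: [0.2, -0.1, -0.5]
width: 0.009
grip_force: 0.0
```

```bash
cat > fk.py <<'E'
import numpy as np
from scipy.spatial.transform import Rotation as R
from scipy.optimize import least_squares
S=np.array([-1,1,-1,1,-1,1,-1.])
def fk(q,p,s=S,full=False):
    q=np.radians(q)*s; h,a1,L1,a2,L2,L3=p
    T=R.from_euler('z',q[0]); x=np.array([0,0,h])
    pts=[x.copy()]
    T=T*R.from_euler('y',q[1])*R.from_euler('z',q[2]); x=x+T.apply([a1,0,L1]); pts.append(x.copy())
    T=T*R.from_euler('y',q[3]); x=x+T.apply([a2,0,0]); T=T*R.from_euler('z',q[4]); x=x+T.apply([0,0,L2]); pts.append(x.copy())
    T=T*R.from_euler('y',q[5])*R.from_euler('z',q[6]); x=x+T.apply([0,0,L3]); pts.append(x.copy())
    return (x,T.as_matrix(),pts) if full else (x,T.as_matrix())
E
python3 - <<'E'
from h import *; from fk import *; import itertools
st=bot.get_state()
D=[([67.885,19.13,2.285,84.011,-.767,76.964,-3.352],[.184,-.623,.222],[[.959,.283,-.001],[.283,-.959,.001],[0,-.002,-1]]),
([51.9,-7.1,-8.6,97.8,-1.1,89.3,-90.5],[.2961,-.3278,.3525],[[.722,-.692,0],[-.692,-.722,0],[0,0,-1]]),
([51.9,-7.2,-6.4,95,-27.1,116.1,-94.7],[.2802,-.1284,.444],[[.723,-.69,-.003],[-.566,-.595,.57],[-.395,-.411,-.822]]),
(st["joint_positions"],st["position"],st["eef_rot"])]
print(np.round(D[3][0],1),np.round(D[3][1],3),np.round(st["force"],1))
best=[]
for s in itertools.product([-1,1],repeat=4):
  sg=np.array([s[0],1,s[1],1,s[2],1,s[3]])
  for off in (0,90,180,-90):
    e=0
    for q,p,Rm in D:
        M=fk(np.add(q,[0,0,0,0,0,0,off]),(0,)*6,sg)[1]; e+=np.linalg.norm(M-np.array(Rm))
    best.append((e,s,off))
best.sort(); print(best[:3])
_,s,off=best[0]; sg=np.array([s[0],1,s[1],1,s[2],1,s[3]])
f=lambda p:np.concatenate([fk(q,p,sg)[0]-np.array(x) for q,x,_ in D])
r=least_squares(lambda p:np.r_[f(p),1e-3*(p[[1,3]])],[.3,0,.45,0,.48,.37]); print(r.x.round(4),np.abs(f(r.x)).max())
np.savez("fk.npz",p=r.x,s=sg,off=off)
Q=[]
for n in("scene","top"):
    s=snap(n); Q.append(cloud(s)[s["depth"]>0])
Q=np.vstack(Q); m=(Q[:,2]>1.0)&(abs(Q[:,0])<.6)&(Q[:,1]>-.6)&(Q[:,1]<.4); q=Q[m]
for z in np.arange(1,1.6,.05):
    k=q[(q[:,2]>z)&(q[:,2]<=z+.05)]
    if len(k)>5: print("%.2f"%z,len(k),np.percentile(k,1,0).round(2),np.percentile(k,99,0).round(2))
E
```

```text
[ 52.1  -5.6  -5.3  93.4 -26.1 116.5 -93.2] [ 0.28  -0.148  0.444] [ 0.2 -0.1 -0.5]
[(np.float64(0.006375492086443859), (-1, -1, -1, -1), -90), (np.float64(1.1134394966545653), (-1, 1, -1, -1), -90), (np.float64(2.6208157270297257), (-1, -1, 1, -1), -90)]
[ 0.0437  0.0385  0.4293 -0.1829  0.4386  0.2884] 0.04334801167182828
1.00 295 [ 0.28 -0.2   1.  ] [ 0.56 -0.04  1.05]
1.05 371 [ 0.27 -0.05  1.05] [ 0.29 -0.04  1.09]
1.10 812 [ 0.24 -0.04  1.13] [ 0.31 -0.01  1.15]
1.15 3455 [ 0.25 -0.04  1.15] [ 0.31 -0.01  1.2 ]
1.20 313 [ 0.27 -0.02  1.2 ] [ 0.3  -0.01  1.21]
```

```bash
cat > fk2.py <<'E'
import numpy as np, json, os
from scipy.spatial.transform import Rotation as R
S=np.array([-1,1,-1,1,-1,1,-1.])
def rots(q):
    q=np.radians(np.add(q,[0,0,0,0,0,0,-90]))*S; T=R.identity(); o=[]
    for i,a in enumerate('zyzyzyz'):
        T=T*R.from_euler(a,q[i]); o.append(T.as_matrix())
    return o
# offsets after J1 (x,z), J3 (x,z) ,J5 (x,z) , J6(x), J7 (z)   (lateral y offsets too at J1..)
PRI=np.array([0,.3, 0,.43, 0,.0, .48, 0, .37])
def rows(q):
    o=rots(q)
    return np.stack([o[0][:,0],o[0][:,2],o[2][:,0],o[2][:,2],o[3][:,0],o[0][:,1]*0+o[2][:,1],o[4][:,2],o[5][:,0],o[6][:,2]],1)
D=[([67.885,19.13,2.285,84.011,-.767,76.964,-3.352],[.184,-.623,.222]),
([51.9,-7.1,-8.6,97.8,-1.1,89.3,-90.5],[.2961,-.3278,.3525]),
([51.9,-7.2,-6.4,95,-27.1,116.1,-94.7],[.2802,-.1284,.444]),
([52.1,-5.6,-5.3,93.4,-26.1,116.5,-93.2],[.280,-.148,.444])]
def fit(D,lam=3e-3):
    A=np.vstack([rows(q) for q,_ in D]); b=np.concatenate([x for _,x in D])
    v=PRI+np.linalg.lstsq(np.vstack([A,lam*np.eye(9)]),np.r_[b-A@PRI,np.zeros(9)],rcond=None)[0]
    return v,np.abs(A@v-b).max()
def fk(q,v):
    o=rots(q); x0=o[0][:,0]*v[0]+o[0][:,2]*v[1]; e=x0+o[2]@[v[2],v[5],v[3]]; w=e+o[3][:,0]*v[4]+o[4][:,2]*v[6]; t=w+o[5][:,0]*v[7]+o[6][:,2]*v[8]
    return [x0,e,w,t],o[6]
E
python3 - <<'E'
from fk2 import *
for lam in(1e-2,3e-3,1e-3):
    v,e=fit(D,lam); print(v.round(3),e.round(4))
for q,x in D: print([p.round(3).tolist() for p in fk(q,v)[0]])
E
```

```text
[-0.     0.24   0.001  0.492 -0.    -0.044  0.5   -0.001  0.369] 0.0003
[-0.     0.24   0.     0.492 -0.    -0.044  0.5   -0.001  0.369] 0.0003
[-0.     0.24   0.     0.492 -0.    -0.044  0.5   -0.001  0.369] 0.0003
[[-0.0, 0.0, 0.24], [0.019, -0.164, 0.705], [0.184, -0.623, 0.591], [0.184, -0.623, 0.222]]
[[-0.0, 0.0, 0.24], [-0.068, 0.016, 0.729], [0.296, -0.328, 0.722], [0.296, -0.328, 0.353]]
[[-0.0, 0.0, 0.24], [-0.07, 0.018, 0.728], [0.281, -0.339, 0.747], [0.28, -0.129, 0.444]]
[[-0.0, 0.0, 0.24], [-0.062, 0.008, 0.73], [0.28, -0.357, 0.749], [0.28, -0.148, 0.444]]
```

```bash
cat > plan.py <<'E'
from fk2 import *
V,_=fit(D,1e-3)
hose=[(.307,-.161,-.17),(.278,-.156,.046),(.278,-.138,.161),(.279,-.11,.25),(.28,-.09,.353),(.281,-.074,.454),(.282,-.052,.655),(.281,-.045,.84),(.281,-.042,1.1)]
segs=[(hose[i],hose[i+1],.008) for i in range(len(hose)-1)]+[((.28,-.045,1.1),(.28,-.045,1.8),.05),((.474,-.262,0),(.474,-.262,.92),.02),((.474,-.262,.92),(.62,-.2,.92),.03),((.65,-.2,.85),(.85,-.25,.5),.02)]
def pts(a,b,n=14): return np.array(a)+np.linspace(0,1,n)[:,None]*(np.array(b)-a)
OB=np.vstack([np.c_[pts(a,b),np.full(14,r)] for a,b,r in segs])
def clear(q):
    P,Rm=fk(q,V); m=9
    for i,rad in((0,.075),(1,.07),(2,.06)):
        L=pts(P[i],P[i+1],12)
        if i==2: # gripper body half-width along y near tip
            L=np.vstack([L]+[P[3]-Rm[:,2]*d+Rm[:,1]*k for d in(.07,.13) for k in(-.07,.07)])
        d=np.linalg.norm(L[:,None]-OB[None,:,:3],axis=2)-OB[:,3]-rad; m=min(m,d.min())
    return m
def jac(q):
    P,_=fk(q,V); J=np.zeros((6,7)); h=1e-4
    T0=rots(q)[6]
    for i in range(7):
        k=np.array(q,float); k[i]+=np.degrees(h); J[:3,i]=(fk(k,V)[0][3]-P[3])/h; J[3:,i]=R.from_matrix(rots(k)[6]@T0.T).as_rotvec()/h
    return J
def ik(q,p,Rm,it=30):
    q=np.array(q,float)
    for _ in range(it):
        P,T=fk(q,V); e=np.r_[p-P[3],R.from_matrix(Rm@T.T).as_rotvec()]
        if np.abs(e).max()<1e-5: break
        J=jac(q); dq=J.T@np.linalg.solve(J@J.T+1e-5*np.eye(6),e); q+=np.degrees(dq)
    return q
def call(q,poses):
    P,T=fk(q,V); o=[]
    for p,Rm in poses:
        d=T.T@(p-P[3])*1000; w=np.degrees(R.from_matrix(T.T@Rm).as_rotvec()); o.append((d.round(0),w.round(1)))
    return o
E
python3 - <<'E'
from plan import *
# check IK model against jog 1
q=np.array(D[0][0]);P,T=fk(q,V); p0=P[3]
for d,w in [((0,0,-60),0),((20,-20,-110),0),((50,-60,-130),10),((80,-110,-130),20),((110,-150,-130),30),((140,-190,-130),40),((170,-225,-130),50),((190,-250,-130),60)]:
    q=ik(q,p0+T@np.array(d)/1000,T@R.from_rotvec([0,0,np.radians(w)]).as_matrix())
print("sim",q.round(1),"real",D[1][0])
q=np.array([52.1,-5.6,-5.3,93.4,-26.1,116.5,-93.2])
W=[[58,-14,-2,85,0,100,-90],[60,-18,0,60,0,80,-60],[60,-18,0,28,0,12,-20],[-15,-18,0,28,0,12,-10],[-18,-18,0,60,0,80,-5],[-20,0,0,97,0,84,0]]
k=0;sq=q.copy();tot=0
for w in W:
    w=np.array(w,float); n=int(np.ceil(max(np.abs(w-q).max()/10.5,1)))
    # step limits
    for n in range(n,40):
        A=[fk(q+(w-q)*i/n,V) for i in range(n+1)]
        if all(np.linalg.norm(A[i+1][0][3]-A[i][0][3])<.06 and np.degrees(R.from_matrix(A[i][1].T@A[i+1][1]).magnitude())<10.5 for i in range(n)): break
    cl=[clear(q+(w-q)*i/n) for i in range(n+1)]
    for i in range(1,n+1): sq=ik(sq,A[i][0][3],A[i][1])
    print(w,"n",n,"clear",min(cl).round(3),"tip",A[-1][0][3].round(3),"sim",sq.round(1), clear(sq).round(3)); tot+=n
    q=w
print(tot)
E
```

```text
sim [ 50.8  -7.   -7.4  97.7  -0.9  89.3 -90.2] real [51.9, -7.1, -8.6, 97.8, -1.1, 89.3, -90.5]
[ 58. -14.  -2.  85.   0. 100. -90.] n 5 clear 0.003 tip [ 0.196 -0.366  0.516] sim [ 57.7 -14.   -1.8  85.    0.1 100.  -90.1] 0.153
[ 60. -18.   0.  60.   0.  80. -60.] n 8 clear 0.145 tip [ 0.21  -0.452  0.884] sim [ 53.7 -18.2   2.6  60.    3.7  80.3 -62. ] 0.145
[ 60. -18.   0.  28.   0.  12. -20.] n 16 clear 0.123 tip [-0.002 -0.085  1.543] sim [ 52.2 -18.4  -2.2  28.   20.   12.9 -30.5] 0.142
[-15. -18.   0.  28.   0.  12. -10.] n 8 clear 0.061 tip [ 0.081 -0.024  1.543] sim [-16.1 -18.1  -0.3  28.    3.   12.1 -11.7] 0.063
[-18. -18.   0.  60.   0.  80.  -5.] n 16 clear -0.042 tip [0.486 0.111 0.884] sim [-19.1 -18.    0.5  60.    0.6  80.   -5.3] -0.008
[-20.   0.   0.  97.   0.  84.   0.] n 12 clear -0.019 tip [0.476 0.126 0.301] sim [-20.5  -0.    0.5  97.   -0.   84.   -0. ] 0.024
65
```

The IK model matches the arm (within ~1°), so an upright crossing is feasible. I'll generate rounded rows with a wider unfold azimuth.

```bash
cat > gen.py <<'E'
from plan import *
def gen(q,W,verbose=True):
    q=np.array(q,float); poses=[]
    for w in W:
        w=np.array(w,float)
        for n in range(1,60):
            A=[fk(q+(w-q)*i/n,V) for i in range(n+1)]
            if np.abs(w-q).max()/n<11 and all(np.linalg.norm(A[i+1][0][3]-A[i][0][3])<.06 and np.degrees(R.from_matrix(A[i][1].T@A[i+1][1]).magnitude())<10.2 for i in range(n)): break
        print(w,n,"clear",np.round([clear(q+(w-q)*i/n) for i in range(0,n+1,2)],3),A[-1][0][3].round(3)); poses+=[(a[0][3],a[1]) for a in A[1:]]; q=w
    return poses
def emit(q0,poses):
    sq=np.array(q0,float); p,T=fk(sq,V)[0][3],fk(sq,V)[1]
    for c in range(0,len(poses),8):
        rows=[]; p0,T0=p,T
        for a,Rm in poses[c:c+8]:
            d=np.round(T0.T@(a-p0)*1000); w=np.round(np.degrees(R.from_matrix(T0.T@Rm).as_rotvec()))
            rows.append('{"dx":%d,"dy":%d,"dz":%d,"wx":%d,"wy":%d,"wz":%d,"grip":-1}'%(*d,*w))
            p=p0+T0@d/1000; T=T0@R.from_rotvec(np.radians(w)).as_matrix(); sq=ik(sq,p,T)
        print("["+",".join(rows)+"]"); print("   sim",sq.round(1),"clear",clear(sq).round(3),"tip",p.round(3))
E
python3 - <<'E'
from gen import *
q=[52.1,-5.6,-5.3,93.4,-26.1,116.5,-93.2]
W=[[58,-14,-2,85,0,100,-75],[60,-19,0,60,0,80,-45],[60,-19,0,26,0,9,-10],[-50,-19,0,26,0,9,-10],[-50,-18,0,60,0,80,-5],[-48,-5,0,95,0,90,0]]
emit(q,gen(q,W))
E
```

```text
[ 58. -14.  -2.  85.   0. 100. -75.] 5 clear [0.003 0.075 0.132] [ 0.196 -0.366  0.516]
[ 60. -19.   0.  60.   0.  80. -45.] 8 clear [0.162 0.164 0.17  0.149 0.145] [ 0.204 -0.442  0.893]
[ 60. -19.   0.  26.   0.   9. -10.] 17 clear [0.145 0.147 0.154 0.154 0.15  0.139 0.132 0.136 0.155] [-0.037 -0.024  1.557]
[-50. -19.   0.  26.   0.   9. -10.] 11 clear [0.174 0.154 0.135 0.122 0.116 0.118] [ 0.035 -0.027  1.557]
[-50. -18.   0.  60.   0.  80.  -5.] 17 clear [0.123 0.092 0.081 0.08  0.089 0.089 0.084 0.08  0.081] [0.353 0.352 0.884]
[-48.  -5.   0.  95.   0.  90.   0.] 10 clear [0.084 0.117 0.121 0.121 0.12  0.12 ] [0.339 0.311 0.36 ]
[{"dx":18,"dy":30,"dz":-25,"wx":-5,"wy":7,"wz":-1,"grip":-1},{"dx":31,"dy":62,"dz":-56,"wx":-10,"wy":14,"wz":-2,"grip":-1},{"dx":39,"dy":95,"dz":-93,"wx":-15,"wy":21,"wz":-3,"grip":-1},{"dx":40,"dy":127,"dz":-135,"wx":-22,"wy":26,"wz":-3,"grip":-1},{"dx":34,"dy":159,"dz":-182,"wx":-28,"wy":32,"wz":-4,"grip":-1},{"dx":37,"dy":150,"dz":-225,"wx":-31,"wy":37,"wz":-8,"grip":-1},{"dx":37,"dy":139,"dz":-269,"wx":-34,"wy":42,"wz":-12,"grip":-1},{"dx":32,"dy
[... 3893 characters left out ...]
,"wz":-1,"grip":-1},{"dx":-30,"dy":-237,"dz":122,"wx":30,"wy":-3,"wz":-2,"grip":-1},{"dx":-37,"dy":-289,"dz":144,"wx":35,"wy":-4,"wz":-2,"grip":-1},{"dx":-44,"dy":-341,"dz":160,"wx":41,"wy":-4,"wz":-2,"grip":-1},{"dx":-52,"dy":-393,"dz":171,"wx":47,"wy":-4,"wz":-2,"grip":-1}]
   sim [-48.1 -10.1  -0.1  80.9  -0.9  86.   -1.6] clear 0.119 tip [0.384 0.37  0.549]
[{"dx":-3,"dy":-31,"dz":42,"wx":6,"wy":-1,"wz":-1,"grip":-1},{"dx":-6,"dy":-65,"dz":81,"wx":12,"wy":-1,"wz":-1,"grip":-1},{"dx":-10,"dy":-102,"dz":115,"wx":17,"wy":-1,"wz":-1,"grip":-1},{"dx":-13,"dy":-142,"dz":144,"wx":23,"wy":-1,"wz":-1,"grip":-1}]
   sim [-47.9  -5.1   0.1  95.1  -0.2  89.9  -0. ] clear 0.12 tip [0.339 0.311 0.361]
```

Emit:
jog_arm --targets '[{"dx":18,"dy":30,"dz":-25,"wx":-5,"wy":7,"wz":-1,"grip":-1},{"dx":31,"dy":62,"dz":-56,"wx":-10,"wy":14,"wz":-2,"grip":-1},{"dx":39,"dy":95,"dz":-93,"wx":-15,"wy":21,"wz":-3,"grip":-1},{"dx":40,"dy":127,"dz":-135,"wx":-22,"wy":26,"wz":-3,"grip":-1},{"dx":34,"dy":159,"dz":-182,"wx":-28,"wy":32,"wz":-4,"grip":-1},{"dx":37,"dy":150,"dz":-225,"wx":-31,"wy":37,"wz":-8,"grip":-1},{"dx":37,"dy":139,"dz":-269,"wx":-34,"wy":42,"wz":-12,"grip":-1},{"dx":32,"dy":126,"dz":-314,"wx":-37,"wy":47,"wz":-16,"grip":-1}]'

```text
clock: 4.28
position: [0.2182, -0.4195, 0.639]
eef_rot: [[0.802, -0.54, 0.253], [-0.425, -0.815, -0.393], [0.419, 0.207, -0.884]]
force: [0.0, 0.0, -0.8]
width: 0.004
grip_force: 0.0
```

Emit:
jog_arm --targets '[{"dx":26,"dy":18,"dz":-36,"wx":-4,"wy":5,"wz":-3,"grip":-1},{"dx":51,"dy":35,"dz":-77,"wx":-7,"wy":10,"wz":-6,"grip":-1},{"dx":72,"dy":51,"dz":-121,"wx":-11,"wy":15,"wz":-10,"grip":-1},{"dx":90,"dy":66,"dz":-168,"wx":-15,"wy":20,"wz":-13,"grip":-1},{"dx":105,"dy":78,"dz":-219,"wx":-20,"wy":24,"wz":-16,"grip":-1},{"dx":129,"dy":90,"dz":-258,"wx":-24,"wy":29,"wz":-18,"grip":-1},{"dx":149,"dy":100,"dz":-300,"wx":-29,"wy":33,"wz":-20,"grip":-1},{"dx":167,"dy":109,"dz":-345,"wx":-33,"wy":38,"wz":-22,"grip":-1}]'

```text
clock: 5.28
position: [0.2065, -0.4441, 1.0368]
eef_rot: [[0.74, -0.454, 0.497], [0.284, -0.459, -0.842], [0.61, 0.764, -0.211]]
force: [-0.3, 0.4, -0.4]
width: 0.007
grip_force: 0.0
```

Run:
```python
from plan import *; from station import bot
s=bot.get_state(); print(s["clock"],np.round(s["joint_positions"],1),np.round(s["position"],3),np.round(s["force"],1),clear(s["joint_positions"]))
```

```text
5.275 [ 51.6 -20.6   2.8  55.5   5.8  67.3 -41. ] [ 0.206 -0.444  1.037] [-0.3  0.4 -0.4] 0.15398843275564866
```

Tracks the simulation closely. Continuing up and across.

Emit:
jog_arm --targets '[{"dx":29,"dy":35,"dz":-18,"wx":-5,"wy":3,"wz":-2,"grip":-1},{"dx":57,"dy":71,"dz":-41,"wx":-10,"wy":7,"wz":-4,"grip":-1},{"dx":85,"dy":105,"dz":-68,"wx":-15,"wy":10,"wz":-6,"grip":-1},{"dx":111,"dy":137,"dz":-100,"wx":-20,"wy":13,"wz":-8,"grip":-1},{"dx":136,"dy":168,"dz":-135,"wx":-26,"wy":17,"wz":-10,"grip":-1},{"dx":159,"dy":196,"dz":-174,"wx":-31,"wy":19,"wz":-12,"grip":-1},{"dx":180,"dy":222,"dz":-217,"wx":-37,"wy":22,"wz":-14,"grip":-1},{"dx":199,"dy":245,"dz":-263,"wx":-43,"wy":25,"wz":-15,"grip":-1}]'

```text
clock: 6.28
position: [0.1114, -0.2786, 1.4013]
eef_rot: [[0.681, -0.615, 0.398], [0.665, 0.292, -0.687], [0.306, 0.732, 0.608]]
force: [-0.1, 0.1, -0.0]
width: 0.007
grip_force: 0.0
```

Emit:
jog_arm --targets '[{"dx":21,"dy":50,"dz":-12,"wx":-5,"wy":2,"wz":-3,"grip":-1},{"dx":42,"dy":99,"dz":-29,"wx":-11,"wy":4,"wz":-5,"grip":-1},{"dx":62,"dy":147,"dz":-50,"wx":-17,"wy":6,"wz":-7,"grip":-1},{"dx":81,"dy":193,"dz":-76,"wx":-23,"wy":8,"wz":-9,"grip":-1},{"dx":100,"dy":238,"dz":-106,"wx":-29,"wy":9,"wz":-11,"grip":-1},{"dx":118,"dy":280,"dz":-140,"wx":-35,"wy":10,"wz":-12,"grip":-1},{"dx":117,"dy":275,"dz":-134,"wx":-33,"wy":16,"wz":-4,"grip":-1},{"dx":117,"dy":270,"dz":-129,"wx":-31,"wy":21,"wz":4,"grip":-1}]'

```text
clock: 7.28
position: [-0.0284, -0.0334, 1.5564]
eef_rot: [[0.51, -0.832, 0.217], [0.859, 0.479, -0.182], [0.047, 0.28, 0.959]]
force: [-0.4, -0.7, -0.3]
width: 0.004
grip_force: 0.0
```

Run:
```python
from plan import *; from station import bot
s=bot.get_state(); print(s["clock"],np.round(s["joint_positions"],1),np.round(s["position"],3),np.round(s["force"],1),clear(s["joint_positions"]))
```

```text
7.275 [ 36.8 -21.1  -1.5  28.6  11.6   9.1 -16.8] [-0.028 -0.033  1.556] [-0.4 -0.7 -0.3] 0.15917595142061486
```

Emit:
jog_arm --targets '[{"dx":0,"dy":-8,"dz":3,"wx":0,"wy":3,"wz":10,"grip":-1},{"dx":1,"dy":-15,"dz":5,"wx":0,"wy":6,"wz":20,"grip":-1},{"dx":3,"dy":-22,"dz":7,"wx":1,"wy":8,"wz":29,"grip":-1},{"dx":7,"dy":-29,"dz":8,"wx":1,"wy":11,"wz":39,"grip":-1},{"dx":12,"dy":-34,"dz":10,"wx":2,"wy":14,"wz":48,"grip":-1},{"dx":17,"dy":-40,"dz":11,"wx":2,"wy":17,"wz":58,"grip":-1},{"dx":24,"dy":-44,"dz":12,"wx":3,"wy":19,"wz":68,"grip":-1},{"dx":31,"dy":-46,"dz":13,"wx":3,"wy":22,"wz":77,"grip":-1}]'

```text
clock: 8.28
position: [0.0297, -0.0358, 1.5572]
eef_rot: [[-0.762, -0.614, 0.206], [0.646, -0.744, 0.171], [0.048, 0.264, 0.963]]
force: [-0.5, -0.4, -0.7]
width: 0.002
grip_force: 0.0
```

Run:
```python
from gen import *; from station import bot
s=bot.get_state(); q=s["joint_positions"]; print(s["clock"],np.round(q,1),np.round(s["position"],3),np.round(s["force"],1),clear(q))
emit(q,gen(q,[[-50,-19,0,26,0,9,-10],[-50,-18,0,60,0,80,-5],[-48,-5,0,95,0,90,0]]))
```

```text
8.275 [-39.7 -21.    0.5  29.4  -2.5   7.2  -8.3] [ 0.03  -0.036  1.557] [-0.5 -0.4 -0.7] 0.12092699153434933
[-50. -19.   0.  26.   0.   9. -10.] 1 clear [0.121] [ 0.035 -0.027  1.557]
[-50. -18.   0.  60.   0.  80.  -5.] 17 clear [0.123 0.092 0.081 0.08  0.089 0.089 0.084 0.08  0.081] [0.353 0.352 0.884]
[-48.  -5.   0.  95.   0.  90.   0.] 10 clear [0.084 0.117 0.121 0.121 0.12  0.12 ] [0.339 0.311 0.36 ]
[{"dx":1,"dy":-13,"dz":10,"wx":1,"wy":3,"wz":10,"grip":-1},{"dx":0,"dy":-71,"dz":10,"wx":7,"wy":2,"wz":9,"grip":-1},{"dx":0,"dy":-129,"dz":5,"wx":13,"wy":2,"wz":9,"grip":-1},{"dx":-1,"dy":-186,"dz":-4,"wx":20,"wy":1,"wz":8,"grip":-1},{"dx":-2,"dy":-242,"dz":-19,"wx":26,"wy":1,"wz":8,"grip":-1},{"dx":-4,"dy":-295,"dz":-38,"wx":32,"wy":0,"wz":7,"grip":-1},{"dx":-5,"dy":-347,"dz":-62,"wx":38,"wy":0,"wz":7,"grip":-1},{"dx":-7,"dy":-395,"dz":-90,"wx":44,"wy":-1,"wz":6,"grip":-1}]
   sim [-46.7 -18.8  -0.7  40.9  -3.   37.3  -7.2] clear 0.088 tip [0.255 0.235 1.359]
[{"dx":-7,"dy":-54,"dz":9,"wx":7,"wy":-1,"wz":0,"grip":-1},{"dx":-15,"dy":-108,"dz":13,"wx":13,"wy":-1,"wz":-1,"grip":-1}
[... 694 characters left out ...]
-2,"wz":-2,"grip":-1},{"dx":-31,"dy":-236,"dz":122,"wx":30,"wy":-3,"wz":-2,"grip":-1},{"dx":-38,"dy":-288,"dz":144,"wx":35,"wy":-3,"wz":-3,"grip":-1},{"dx":-45,"dy":-340,"dz":160,"wx":41,"wy":-4,"wz":-3,"grip":-1},{"dx":-53,"dy":-392,"dz":171,"wx":47,"wy":-4,"wz":-3,"grip":-1}]
   sim [-46.6 -10.2  -1.6  81.   -0.6  86.   -1.5] clear 0.122 tip [0.384 0.37  0.549]
[{"dx":-3,"dy":-31,"dz":43,"wx":6,"wy":0,"wz":0,"grip":-1},{"dx":-6,"dy":-66,"dz":81,"wx":12,"wy":-1,"wz":-1,"grip":-1},{"dx":-9,"dy":-103,"dz":115,"wx":17,"wy":-1,"wz":-1,"grip":-1},{"dx":-11,"dy":-142,"dz":144,"wx":23,"wy":-1,"wz":-1,"grip":-1}]
   sim [-46.6  -5.2  -1.6  95.1   0.1  89.8  -0.4] clear 0.122 tip [0.339 0.311 0.361]
```

Crossed. Unfolding on the work side.

Emit:
jog_arm --targets '[{"dx":1,"dy":-13,"dz":10,"wx":1,"wy":3,"wz":10,"grip":-1},{"dx":0,"dy":-71,"dz":10,"wx":7,"wy":2,"wz":9,"grip":-1},{"dx":0,"dy":-129,"dz":5,"wx":13,"wy":2,"wz":9,"grip":-1},{"dx":-1,"dy":-186,"dz":-4,"wx":20,"wy":1,"wz":8,"grip":-1},{"dx":-2,"dy":-242,"dz":-19,"wx":26,"wy":1,"wz":8,"grip":-1},{"dx":-4,"dy":-295,"dz":-38,"wx":32,"wy":0,"wz":7,"grip":-1},{"dx":-5,"dy":-347,"dz":-62,"wx":38,"wy":0,"wz":7,"grip":-1},{"dx":-7,"dy":-395,"dz":-90,"wx":44,"wy":-1,"wz":6,"grip":-1}]'

```text
clock: 9.28
position: [0.2628, 0.2387, 1.3636]
eef_rot: [[-0.797, -0.218, 0.563], [0.591, -0.473, 0.654], [0.124, 0.854, 0.506]]
force: [-0.4, 0.1, 1.5]
width: 0.007
grip_force: 0.0
```

Emit:
jog_arm --targets '[{"dx":-7,"dy":-54,"dz":9,"wx":7,"wy":-1,"wz":0,"grip":-1},{"dx":-15,"dy":-108,"dz":13,"wx":13,"wy":-1,"wz":-1,"grip":-1},{"dx":-23,"dy":-161,"dz":13,"wx":19,"wy":-2,"wz":-1,"grip":-1},{"dx":-30,"dy":-214,"dz":7,"wx":25,"wy":-3,"wz":-1,"grip":-1},{"dx":-37,"dy":-264,"dz":-3,"wx":31,"wy":-4,"wz":-2,"grip":-1},{"dx":-44,"dy":-313,"dz":-17,"wx":38,"wy":-4,"wz":-2,"grip":-1},{"dx":-51,"dy":-359,"dz":-35,"wx":44,"wy":-5,"wz":-2,"grip":-1},{"dx":-57,"dy":-403,"dz":-58,"wx":50,"wy":-6,"wz":-2,"grip":-1}]'

```text
clock: 10.28
position: [0.3638, 0.358, 0.9834]
eef_rot: [[-0.733, 0.301, 0.61], [0.673, 0.189, 0.715], [0.1, 0.935, -0.341]]
force: [-0.2, 0.3, 0.9]
width: 0.005
grip_force: 0.0
```

Emit:
jog_arm --targets '[{"dx":-5,"dy":-45,"dz":16,"wx":6,"wy":0,"wz":-1,"grip":-1},{"dx":-10,"dy":-91,"dz":26,"wx":12,"wy":-1,"wz":-1,"grip":-1},{"dx":-16,"dy":-137,"dz":63,"wx":18,"wy":-2,"wz":-2,"grip":-1},{"dx":-23,"dy":-186,"dz":95,"wx":24,"wy":-2,"wz":-2,"grip":-1},{"dx":-31,"dy":-236,"dz":122,"wx":30,"wy":-3,"wz":-2,"grip":-1},{"dx":-38,"dy":-288,"dz":144,"wx":35,"wy":-3,"wz":-3,"grip":-1},{"dx":-45,"dy":-340,"dz":160,"wx":41,"wy":-4,"wz":-3,"grip":-1},{"dx":-53,"dy":-392,"dz":171,"wx":47,"wy":-4,"wz":-3,"grip":-1}]'

```text
clock: 11.28
position: [0.3895, 0.3715, 0.5534]
eef_rot: [[-0.727, 0.637, 0.256], [0.686, 0.666, 0.293], [0.017, 0.389, -0.921]]
force: [1.1, -0.2, -0.5]
width: 0.005
grip_force: 0.0
```

Emit:
jog_arm --targets '[{"dx":-3,"dy":-31,"dz":43,"wx":6,"wy":0,"wz":0,"grip":1},{"dx":-6,"dy":-66,"dz":81,"wx":12,"wy":-1,"wz":-1,"grip":1},{"dx":-9,"dy":-103,"dz":115,"wx":17,"wy":-1,"wz":-1,"grip":1},{"dx":-11,"dy":-142,"dz":144,"wx":23,"wy":-1,"wz":-1,"grip":1}]'

```text
clock: 11.78
position: [0.3442, 0.3113, 0.3655]
eef_rot: [[-0.736, 0.677, 0.002], [0.677, 0.736, -0.004], [-0.004, -0.002, -1.0]]
force: [1.4, 0.9, -0.3]
width: 0.372
grip_force: 0.0
```

```bash
cat > to.py <<'E'
# helper: rows from the present pose to a pose: position, closing-axis yaw (deg, mod 180), tool down
from plan import *; from station import bot
def delta(p,yaw_close,st=None):
    st=st or bot.get_state(); p0=np.array(st["position"]); T=np.array(st["eef_rot"])
    best=None
    for k in(0,180):
        a=np.radians(yaw_close+k); y=np.array([np.cos(a),np.sin(a),0]); z=np.array([0,0,-1.]); x=np.cross(y,z)
        Rm=np.stack([x,y,z],1); q=ik(st["joint_positions"],np.array(p),Rm)
        w=np.degrees(R.from_matrix(T.T@Rm).as_rotvec()); 
        print("d(mm)",(T.T@(np.array(p)-p0)*1000).round(1),"w",w.round(1),"q",q.round(0),"clear",round(clear(q),3))
E
python3 - <<'E'
from to import *
s=bot.get_state(); print(s["clock"],np.round(s["joint_positions"],1),np.round(s["position"],3),np.round(s["eef_rot"],2).tolist(),np.round(s["force"],1))
delta([.45,.13,.25],3); delta([.45,.17,.25],3)
E
```

```text
11.775 [-45.5  -4.7  -2.1  94.2   0.1  90.7  -0.2] [0.344 0.311 0.366] [[-0.74, 0.68, 0.0], [0.68, 0.74, -0.0], [-0.0, -0.0, -1.0]] [ 1.4  0.9 -0.3]
d(mm) [-200.1  -61.5  116.4] w [-0.   0.3 44.4] q [-33.  -3.  11. 105.   1.  77. -19.] clear 0.027
d(mm) [-200.1  -61.5  116.4] w [  -0.3   -0.  -135.6] q [-41.  -3.  18. 105.   1.  77. 161.] clear 0.025
d(mm) [-173.   -32.1  116.2] w [-0.   0.3 44.4] q [-34.  -1.   8. 104.   0.  77. -23.] clear 0.048
d(mm) [-173.   -32.1  116.2] w [  -0.3   -0.  -135.6] q [-42.  -1.  16. 104.   0.  77. 157.] clear 0.047
```

Emit:
jog_arm --targets '[{"dx":-30,"dy":-10,"dz":18,"wx":0,"wy":0,"wz":7,"grip":1},{"dx":-62,"dy":-20,"dz":36,"wx":0,"wy":0,"wz":14,"grip":1},{"dx":-95,"dy":-30,"dz":55,"wx":0,"wy":0,"wz":21,"grip":1},{"dx":-130,"dy":-40,"dz":75,"wx":0,"wy":0,"wz":29,"grip":1},{"dx":-165,"dy":-51,"dz":95,"wx":0,"wy":0,"wz":37,"grip":1},{"dx":-200,"dy":-61,"dz":116,"wx":0,"wy":0,"wz":44,"grip":1},{"dx":-200,"dy":-61,"dz":116,"wx":0,"wy":0,"wz":44,"grip":1}]'

```text
clock: 12.65
position: [0.4515, 0.1286, 0.2502]
eef_rot: [[-0.053, 0.999, 0.002], [0.999, 0.053, -0.003], [-0.003, 0.001, -1.0]]
force: [-0.8, -0.2, -0.1]
width: 0.996
grip_force: 0.0
```

Run:
```python
from h import *; from plan import clear
st=bot.get_state(); print(st["clock"],np.round(st["joint_positions"],1),np.round(st["position"],4),clear(st["joint_positions"]))
s=snap("wrist"); save(s,"wr1.png"); np.savez("wr1.npz",**s); print(np.round(s["eye"],3),np.round(s["rotation"],2).tolist(),s["fx"])
P=cloud(s); im=s["image"].astype(int); hsv=cv2.cvtColor(s["image"],cv2.COLOR_RGB2HSV)
top=(abs(P[...,2]-.066)<.006)&(P[...,0]>.38)&(P[...,0]<.52)&(P[...,1]>.06)&(P[...,1]<.2)&(s["depth"]>0)
k=np.uint8(top)*255; k=cv2.morphologyEx(k,cv2.MORPH_OPEN,np.ones((5,5)))
c=max(cv2.findContours(k,0,1)[0],key=cv2.contourArea); w=onplane(s,c[:,0,0],c[:,0,1],.066)[:,:2]
r=cv2.minAreaRect((w*1000).astype(np.float32)); print("blocktop",r)
```

```text
12.65 [-32.2  -3.4  10.3 106.1   0.8  77.2 -19.1] [0.4515 0.1286 0.2502] 0.026320616703419508
[0.447 0.21  0.411] [[1.0, -0.05, -0.02], [0.05, 0.95, 0.3], [0.0, -0.3, 0.95]] 313.439979041277
blocktop ((452.0577392578125, 133.8278045654297), (49.827632904052734, 43.17580795288086), 5.567819595336914)
```

View pics/wr1.png

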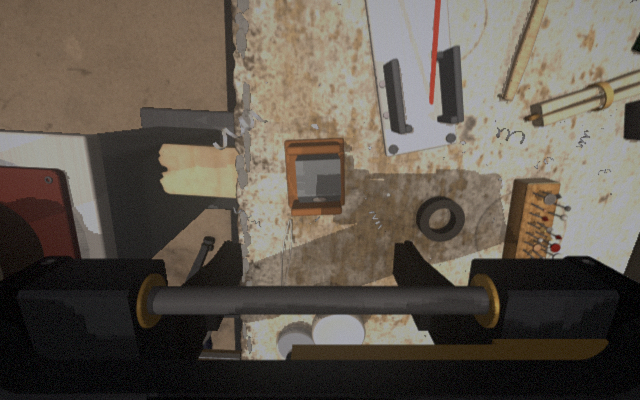

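Emit:
jog_arm --targets '[{"dx":-1.5,"dy":1,"dz":55,"wx":0,"wy":0,"wz":-2.5,"grip":1},{"dx":-1.5,"dy":1,"dz":110,"wx":0,"wy":0,"wz":-2.5,"grip":1},{"dx":-1.5,"dy":1,"dz":165,"wx":0,"wy":0,"wz":-2.5,"grip":1},{"dx":-1.5,"dy":1,"dz":205,"wx":0,"wy":0,"wz":-2.5,"grip":1},{"dx":-1.5,"dy":1,"dz":228,"wx":0,"wy":0,"wz":-2.5,"grip":1},{"dx":-1.5,"dy":1,"dz":228,"wx":0,"wy":0,"wz":-2.5,"grip":0.1},{"dx":-1.5,"dy":1,"dz":228,"wx":0,"wy":0,"wz":-2.5,"grip":-1},{"dx":-1.5,"dy":1,"dz":228,"wx":0,"wy":0,"wz":-2.5,"grip":-1}]' --newtons 30

```text
clock: 13.7
position: [0.4545, 0.13, 0.0251]
eef_rot: [[-0.103, 0.995, 0.006], [0.995, 0.103, -0.001], [-0.001, 0.006, -1.0]]
force: [0.7, -0.4, 0.2]
width: 0.741
grip_force: 0.0
```

Run:
```python
from to import *
s=bot.get_state(); print(np.round(s["joint_positions"],1),np.round(s["eef_rot"],3).tolist(),s["width"]*87,s["grip_force"])
s=dict(s); p=np.array(s["position"]); s["position"]=p+[0,0,.1]
for a in(95.6,-84.4+180): delta([.435,.25,.13],a,s)
```

```text
[-31.3  10.4  10.6 120.8  -2.3  48.7 -13.5] [[-0.103, 0.995, 0.006], [0.995, 0.103, -0.001], [-0.001, 0.006, -1.0]] 64.4592973743893 0.0
d(mm) [121.4  -7.1  -5.1] w [  0.2   0.3 -89.7] q [-32.   6.  -4. 111.   0.  63.  60.] clear 0.081
d(mm) [121.4  -7.1  -5.1] w [ 0.3 -0.2 90.3] q [ -51.    7.   17.  111.   -2.   63. -117.] clear 0.093
d(mm) [121.4  -7.1  -5.1] w [  0.2   0.3 -89.7] q [-32.   6.  -4. 111.   0.  63.  60.] clear 0.081
d(mm) [121.4  -7.1  -5.1] w [ 0.3 -0.2 90.3] q [ -51.    7.   17.  111.   -2.   63. -117.] clear 0.093
```

Emit:
jog_arm --targets '[{"dx":0,"dy":0,"dz":0,"wx":0,"wy":0,"wz":0,"grip":-1},{"dx":0,"dy":0,"dz":0,"wx":0,"wy":0,"wz":0,"grip":-1},{"dx":0,"dy":0,"dz":0,"wx":0,"wy":0,"wz":0,"grip":-1},{"dx":0,"dy":0,"dz":0,"wx":0,"wy":0,"wz":0,"grip":-1},{"dx":0,"dy":0,"dz":-30,"wx":0,"wy":0,"wz":0,"grip":-1},{"dx":0,"dy":0,"dz":-70,"wx":0,"wy":0,"wz":0,"grip":-1},{"dx":0,"dy":0,"dz":-110,"wx":0,"wy":0,"wz":0,"grip":-1},{"dx":10,"dy":0,"dz":-110,"wx":0,"wy":0,"wz":-8,"grip":-1}]'

```text
clock: 14.7
position: [0.4541, 0.1396, 0.1369]
eef_rot: [[-0.24, 0.971, 0.009], [0.971, 0.24, 0.0], [-0.002, 0.009, -1.0]]
force: [-0.0, 0.4, -2.2]
width: 0.573
grip_force: 30.0
```

Run:
```python
from to import *
s=bot.get_state(); print(np.round(s["joint_positions"],1),np.round(s["position"],3),np.round(s["eef_rot"],3).tolist(),s["width"]*87,s["grip_force"])
delta([.435,.25,.128],95.6)
```

```text
[-32.6   2.   10.2 114.7  -0.2  62.9  -8.4] [0.454 0.14  0.137] [[-0.24, 0.971, 0.009], [0.971, 0.24, 0.0], [-0.002, 0.009, -1.0]] 49.854656423804975 29.977374951413367
d(mm) [111.8   8.    8.7] w [  0.3   0.4 -81.7] q [-38.   6.   3. 111.  -0.  62.  61.] clear 0.085
d(mm) [111.8   8.    8.7] w [ 0.5 -0.3 98.3] q [ -41.    7.    6.  111.   -1.   62. -119.] clear 0.087
```

Emit:
jog_arm --targets '[{"dx":14,"dy":1,"dz":0,"wx":0,"wy":0,"wz":-10,"grip":-1},{"dx":28,"dy":2,"dz":0,"wx":0,"wy":0,"wz":-20,"grip":-1},{"dx":42,"dy":3,"dz":0,"wx":0,"wy":0,"wz":-30,"grip":-1},{"dx":56,"dy":4,"dz":0,"wx":0,"wy":0,"wz":-41,"grip":-1},{"dx":70,"dy":5,"dz":0,"wx":0,"wy":0,"wz":-51,"grip":-1},{"dx":84,"dy":6,"dz":0,"wx":0,"wy":0,"wz":-61,"grip":-1},{"dx":98,"dy":7,"dz":0,"wx":0.2,"wy":0.3,"wz":-71,"grip":-1},{"dx":112,"dy":8,"dz":0,"wx":0.3,"wy":0.4,"wz":-81.5,"grip":-1}]'

```text
clock: 15.7
position: [0.4328, 0.2503, 0.1332]
eef_rot: [[-0.995, -0.099, -0.005], [-0.099, 0.995, -0.003], [0.005, -0.002, -1.0]]
force: [-0.4, -0.0, -1.7]
width: 0.577
grip_force: 30.0
```

Emit:
jog_arm --targets '[{"dx":0,"dy":0,"dz":30,"wx":0,"wy":0,"wz":0,"grip":-1},{"dx":0,"dy":0,"dz":70,"wx":0,"wy":0,"wz":0,"grip":-1},{"dx":0,"dy":0,"dz":100,"wx":0,"wy":0,"wz":0,"grip":-1},{"dx":0,"dy":0,"dz":111,"wx":0,"wy":0,"wz":0,"grip":-1},{"dx":0,"dy":0,"dz":111,"wx":0,"wy":0,"wz":0,"grip":-1},{"dx":0,"dy":0,"dz":111,"wx":0,"wy":0,"wz":0,"grip":-1}]'

```text
clock: 16.45
position: [0.4335, 0.2504, 0.0236]
eef_rot: [[-0.996, -0.093, -0.003], [-0.093, 0.996, -0.001], [0.003, -0.001, -1.0]]
force: [-0.1, 0.8, -2.0]
width: 0.572
grip_force: 30.0
```

Run:
```python
from to import *
s=bot.get_state(); print(np.round(s["joint_positions"],1),np.round(s["position"],4),np.round(s["eef_rot"],3).tolist(),s["width"]*87,s["grip_force"],np.round(s["force"],1))
```

```text
[-36.7  13.8   1.8 116.5  -0.6  49.9  60.8] [0.4335 0.2504 0.0236] [[-0.996, -0.093, -0.003], [-0.093, 0.996, -0.001], [0.003, -0.001, -1.0]] 49.7467879655173 29.979570429422893 [-0.1  0.8 -2. ]
```

Emit:
jog_arm --targets '[{"dx":0,"dy":0,"dz":5,"wx":0,"wy":0,"wz":0,"grip":-1},{"dx":0,"dy":0,"dz":9,"wx":0,"wy":0,"wz":0,"grip":-1},{"dx":0,"dy":0,"dz":11,"wx":0,"wy":0,"wz":0,"grip":-1},{"dx":0,"dy":0,"dz":11,"wx":0,"wy":0,"wz":0,"grip":-1},{"dx":0,"dy":0,"dz":11,"wx":0,"wy":0,"wz":0,"grip":1},{"dx":0,"dy":0,"dz":11,"wx":0,"wy":0,"wz":0,"grip":1},{"dx":0,"dy":0,"dz":11,"wx":0,"wy":0,"wz":0,"grip":1},{"dx":0,"dy":0,"dz":11,"wx":0,"wy":0,"wz":0,"grip":1}]'

```text
clock: 17.45
position: [0.4325, 0.2498, 0.0112]
eef_rot: [[-0.996, -0.093, -0.004], [-0.093, 0.996, -0.002], [0.005, -0.002, -1.0]]
force: [0.4, 0.7, -0.0]
width: 0.935
grip_force: 0.0
```

Emit:
jog_arm --targets '[{"dx":0,"dy":0,"dz":-40,"wx":0,"wy":0,"wz":0,"grip":1},{"dx":0,"dy":0,"dz":-100,"wx":0,"wy":0,"wz":5,"grip":1},{"dx":0,"dy":0,"dz":-150,"wx":0,"wy":0,"wz":15,"grip":1},{"dx":0,"dy":0,"dz":-190,"wx":0,"wy":0,"wz":25,"grip":1},{"dx":0,"dy":0,"dz":-190,"wx":0,"wy":0,"wz":35,"grip":1},{"dx":0,"dy":0,"dz":-190,"wx":0,"wy":0,"wz":45,"grip":1},{"dx":0,"dy":0,"dz":-190,"wx":0,"wy":0,"wz":55,"grip":1},{"dx":0,"dy":0,"dz":-190,"wx":0,"wy":0,"wz":65,"grip":1}]'

```text
clock: 18.45
position: [0.4333, 0.2502, 0.2012]
eef_rot: [[-0.5, 0.866, -0.004], [0.866, 0.5, -0.002], [0.0, -0.005, -1.0]]
force: [-0.1, -0.2, -0.2]
width: 0.996
grip_force: 0.0
```

Run:
```python
from h import *
st=bot.get_state(); print(st["clock"],np.round(st["joint_positions"],1),np.round(st["position"],4))
s=snap("wrist"); save(s,"wr2.png"); np.savez("wr2.npz",**s)
P=cloud(s)
def rect(z,x0,x1,y0,y1,t=.006):
    m=(abs(P[...,2]-z)<t)&(P[...,0]>x0)&(P[...,0]<x1)&(P[...,1]>y0)&(P[...,1]<y1)&(s["depth"]>0)
    k=cv2.morphologyEx(np.uint8(m)*255,cv2.MORPH_OPEN,np.ones((3,3)))
    c=max(cv2.findContours(k,0,1)[0],key=cv2.contourArea); w=onplane(s,c[:,0,0],c[:,0,1],z)[:,:2]
    return cv2.minAreaRect((w*1000).astype(np.float32))
print("blocktop",rect(.056,.36,.51,.17,.33))
```

```text
18.45 [-39.6   2.6   4.7 106.   -0.3  71.7  -4.8] [0.4333 0.2502 0.2012]
blocktop ((428.72381591796875, 249.58241271972656), (43.569950103759766, 50.63863754272461), 5.2918267250061035)
```

View pics/wr2.png

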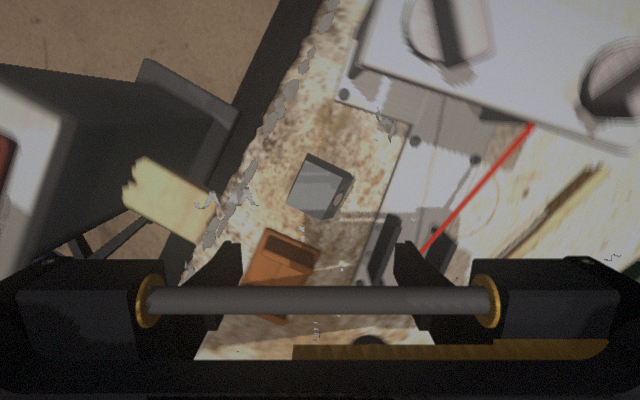

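Emit:
jog_arm --targets '[{"dx":-0.8,"dy":1.5,"dz":20,"wx":0,"wy":0,"wz":10,"grip":1},{"dx":-0.8,"dy":1.5,"dz":60,"wx":0,"wy":0,"wz":20,"grip":1},{"dx":-0.8,"dy":1.5,"dz":110,"wx":0,"wy":0,"wz":24.7,"grip":1},{"dx":-0.8,"dy":1.5,"dz":155,"wx":0,"wy":0,"wz":24.7,"grip":1},{"dx":-0.8,"dy":1.5,"dz":185,"wx":0,"wy":0,"wz":24.7,"grip":1},{"dx":-0.8,"dy":1.5,"dz":196,"wx":0,"wy":0,"wz":24.7,"grip":1},{"dx":-0.8,"dy":1.5,"dz":196,"wx":0,"wy":0,"wz":24.7,"grip":1}]'

```text
clock: 19.38
position: [0.4343, 0.2498, 0.0053]
eef_rot: [[-0.1, 0.995, -0.005], [0.995, 0.1, -0.003], [-0.002, -0.005, -1.0]]
force: [0.7, 0.6, 0.2]
width: 0.999
grip_force: 0.0
```

Run:
```python
from h import *
st=bot.get_state(); print(st["clock"],np.round(st["position"],4),np.round(st["eef_rot"],3).tolist(),np.round(st["force"],1))
for f in("wr1.npz","wr2.npz"):
    s=dict(np.load(f)); P=cloud(s)
    m=(abs(P[...,2]-.056)<.007)&(P[...,0]>.47)&(P[...,0]<.66)&(P[...,1]>.16)&(P[...,1]<.32)&(s["depth"]>0)
    n,l,stt,_=cv2.connectedComponentsWithStats(np.uint8(m))
    for i in range(1,n):
        if stt[i,4]<60: continue
        k=np.uint8(l==i); c=max(cv2.findContours(k,0,1)[0],key=cv2.contourArea); w=onplane(s,c[:,0,0],c[:,0,1],.056)[:,:2]*1000
        print(f,"cheek",stt[i].tolist(),[np.round(a,1) for a in cv2.minAreaRect(w.astype(np.float32))])
    m=(abs(P[...,2]-.012)<.006)&(s["image"].min(2)>110)&(P[...,0]>.45)&(P[...,0]<.68)&(P[...,1]>.12)&(P[...,1]<.33)&(s["image"].max(2).astype(int)-s["image"].min(2)<40)
    k=cv2.morphologyEx(np.uint8(m)*255,cv2.MORPH_OPEN,np.ones((3,3))); cs=max(cv2.findContours(k,0,1)[0],key=cv2.contourArea)
    w=onplane(s,cs[:,0,0],cs[:,0,1],.012)[:,:2]*1000; print("plate",cs.shape,w.min(0),w.max(0)); ap=cv2.approxPolyDP(cs,4,True)[:,0]; print(np.c_[ap,onplane(s,ap[:,0],ap[:,1],.012)[:,:2].round(3)].tolist())
```

```text
19.375 [0.4343 0.2498 0.0053] [[-0.1, 0.995, -0.005], [0.995, 0.1, -0.003], [-0.002, -0.005, -1.0]] [0.7 0.6 0.2]
wr1.npz cheek [432, 26, 7, 26, 119] [array([563.4, 283. ]), array([ 5.3, 23. ]), np.float64(5.3)]
wr1.npz cheek [448, 46, 16, 79, 746] [array([592.3, 239.2]), array([16.3, 77.5]), np.float64(10.9)]
wr1.npz cheek [390, 59, 22, 76, 667] [array([535.3, 224.8]), array([15. , 77.2]), np.float64(15.6)]
plate (541, 1, 2) [495.07259996 155.71121388] [619.93088793 329.73956162]
[[366.0, 0.0, 0.495, 0.326], [387.0, 156.0, 0.539, 0.156], [392.0, 156.0, 0.545, 0.156], [391.0, 144.0, 0.542, 0.171], [400.0, 154.0, 0.555, 0.159], [447.0, 145.0, 0.613, 0.173], [445.0, 136.0, 0.608, 0.184], [455.0, 133.0, 0.62, 0.189], [455.0, 124.0, 0.618, 0.199], [436.0, 120.0, 0.594, 0.203], [441.0, 114.0, 0.599, 0.21], [439.0, 80.0, 0.59, 0.249], [434.0, 102.0, 0.588, 0.224], [428.0, 102.0, 0.581, 0.223], [434.0, 1.0, 0.57, 0.329]]
wr2.npz cheek [435, 217, 15, 18, 87] [array([562.9, 283.8]), array([20.2,  5.7]), np.float64(85.2)]
wr2.npz cheek [372, 223, 31, 63, 574] [array([531.6, 226.5]), array([16.1, 76.1]), np.float64(19.9)]
wr2.npz cheek [437, 238, 22, 37, 334] [array([588.3, 258.3]), array([10.8, 42.5]), np.float64(14.3)]
plate (344, 1, 2) [494.71008332 235.72197932] [586.46696242 329.97066023]
[[402.0, 150.0, 0.495, 0.329], [380.0, 212.0, 0.514, 0.256], [403.0, 219.0, 0.542, 0.262], [398.0, 241.0, 0.553, 0.236], [414.0, 241.0, 0.569, 0.245], [419.0, 209.0, 0.551, 0.282], [424.0, 208.0, 0.555, 0.286], [420.0, 247.0, 0.58, 0.243], [428.0, 224.0, 0.571, 0.272], [441.0, 223.0, 0.584, 0.281], [466.0, 188.0, 0.583, 0.329]]
```

Emit:
jog_arm --targets '[{"dx":0,"dy":0,"dz":0,"wx":0,"wy":0,"wz":0,"grip":-1},{"dx":0,"dy":0,"dz":0,"wx":0,"wy":0,"wz":0,"grip":-1},{"dx":0,"dy":0,"dz":0,"wx":0,"wy":0,"wz":0,"grip":-1},{"dx":0,"dy":0,"dz":0,"wx":0,"wy":0,"wz":0,"grip":-1},{"dx":0,"dy":0,"dz":0,"wx":0,"wy":0,"wz":0,"grip":-1},{"dx":0,"dy":0,"dz":-40,"wx":0,"wy":0,"wz":0,"grip":-1},{"dx":0,"dy":0,"dz":-100,"wx":0,"wy":0,"wz":0,"grip":-1},{"dx":0,"dy":0,"dz":-160,"wx":0,"wy":0,"wz":0,"grip":-1}]' --newtons 30

```text
clock: 20.38
position: [0.4343, 0.2498, 0.1666]
eef_rot: [[-0.098, 0.995, -0.005], [0.995, 0.098, -0.003], [-0.003, -0.006, -1.0]]
force: [0.8, 1.9, -2.1]
width: 0.64
grip_force: 30.0
```

Run:
```python
from to import *
s=bot.get_state(); print(s["clock"],np.round(s["joint_positions"],1),np.round(s["position"],4),np.round(s["eef_rot"],3).tolist(),s["width"]*87,s["grip_force"])
delta([.564,.234,.27],104.3)
```

```text
20.375 [-40.4   4.2   5.7 108.5  -0.5  67.6 -28.9] [0.4343 0.2498 0.1666] [[-0.098, 0.995, -0.005], [0.995, 0.098, -0.003], [-0.003, -0.006, -1.0]] 55.66244698157475 29.96553026838228
d(mm) [ -28.7  127.  -104.1] w [ -0.4  -0.2 -98.6] q [-32.  14.   6.  86.  -1.  81.  79.] clear 0.058
d(mm) [ -28.7  127.  -104.1] w [-0.2  0.4 81.4] q [ -38.   14.   13.   86.   -3.   81. -100.] clear 0.067
```

Emit:
jog_arm --targets '[{"dx":0,"dy":0,"dz":-50,"wx":0,"wy":0,"wz":-10,"grip":-1},{"dx":0,"dy":10,"dz":-90,"wx":0,"wy":0,"wz":-20,"grip":-1},{"dx":-5,"dy":30,"dz":-104,"wx":0,"wy":0,"wz":-30,"grip":-1},{"dx":-10,"dy":50,"dz":-104,"wx":0,"wy":0,"wz":-40,"grip":-1},{"dx":-15,"dy":70,"dz":-104,"wx":0,"wy":0,"wz":-50,"grip":-1},{"dx":-20,"dy":90,"dz":-104,"wx":-0.2,"wy":0,"wz":-60,"grip":-1},{"dx":-25,"dy":110,"dz":-104,"wx":-0.3,"wy":0,"wz":-70,"grip":-1},{"dx":-28.7,"dy":127,"dz":-104,"wx":-0.4,"wy":-0.2,"wz":-80,"grip":-1}]'

```text
clock: 21.38
position: [0.565, 0.2339, 0.268]
eef_rot: [[-0.998, 0.07, 0.001], [0.07, 0.998, -0.001], [-0.001, -0.001, -1.0]]
force: [-0.3, 0.8, -2.5]
width: 0.643
grip_force: 30.0
```

Emit:
jog_arm --targets '[{"dx":0,"dy":0,"dz":0,"wx":0,"wy":0,"wz":-10,"grip":-1},{"dx":0,"dy":0,"dz":0,"wx":0,"wy":0,"wz":-18.5,"grip":-1},{"dx":0,"dy":0,"dz":0,"wx":0,"wy":0,"wz":-18.5,"grip":-1},{"dx":0,"dy":0,"dz":0,"wx":0,"wy":0,"wz":-18.5,"grip":-1}]'

```text
clock: 21.88
position: [0.5644, 0.2343, 0.2685]
eef_rot: [[-0.97, -0.241, 0.002], [-0.241, 0.97, -0.0], [-0.002, -0.001, -1.0]]
force: [0.5, -0.0, -2.2]
width: 0.642
grip_force: 30.0
```

Run:
```python
from h import *
st=bot.get_state(); print(st["clock"],np.round(st["joint_positions"],1),np.round(st["position"],4),np.round(st["eef_rot"],3).tolist(),np.round(st["force"],1))
s=snap("wrist"); save(s,"wr3.png"); np.savez("wr3.npz",**s); P=cloud(s)
m=(abs(P[...,2]-.056)<.007)&(P[...,0]>.47)&(P[...,0]<.66)&(P[...,1]>.16)&(P[...,1]<.32)&(s["depth"]>0)
n,l,stt,_=cv2.connectedComponentsWithStats(np.uint8(m))
for i in range(1,n):
    if stt[i,4]<60: continue
    k=np.uint8(l==i); c=max(cv2.findContours(k,0,1)[0],key=cv2.contourArea); w=onplane(s,c[:,0,0],c[:,0,1],.056)[:,:2]*1000
    print("cheek",stt[i].tolist(),[np.round(a,1) for a in cv2.minAreaRect(w.astype(np.float32))])
```

```text
21.875 [-30.4  13.3   4.4  86.   -1.   80.6  78. ] [0.5644 0.2343 0.2685] [[-0.97, -0.241, 0.002], [-0.241, 0.97, -0.0], [-0.002, -0.001, -1.0]] [ 0.5 -0.  -2.2]
cheek [284, 148, 65, 14, 522] [array([533.2, 223.3]), array([15. , 76.9]), np.float64(20.4)]
cheek [345, 185, 21, 5, 72] [array([563.8, 280.6]), array([ 5. , 24.2]), np.float64(8.1)]
cheek [286, 194, 62, 13, 463] [array([591.4, 238.8]), array([15.5, 76.1]), np.float64(13.9)]
```

View pics/wr3.png

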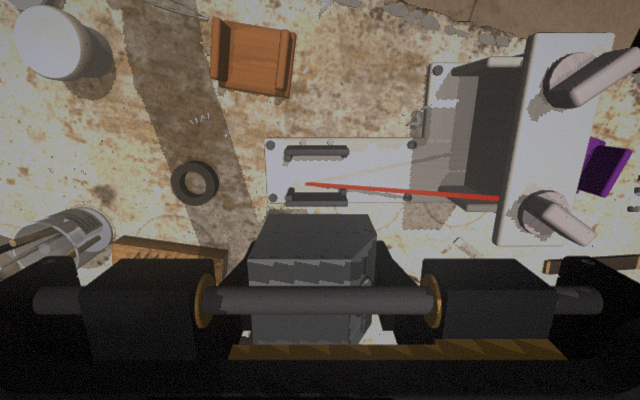

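Run:
```python
from h import *
s=dict(np.load("wr3.npz")); g=cv2.GaussianBlur(cv2.cvtColor(s["image"],cv2.COLOR_RGB2HSV),(3,3),0).astype(float)
gr=s["image"].astype(float); sat=gr[...,0]-gr[...,2]  # plate grey: r~b ; bench yellowish
sat=cv2.GaussianBlur(sat,(3,3),0)
def edge(v,th):  # first crossing
    i=np.argmax(v<th); return i-1+(v[i-1]-th)/(v[i-1]-v[i])
print(sat[120:220:4,277].round(0),sat[165,250:285:2].round(0))
th=(np.median(sat[150:190,272:280])+np.median(sat[100:130,262:300]))/2; print("th",th)
N=[(c,120+edge(sat[120:170,c],th)) for c in list(range(280,284))+list(range(355,400,3))]
F=[(c,225-edge(sat[225:170:-1,c],th)) for c in list(range(280,284))+list(range(355,400,3))]
L=[(240+edge(sat[r,240:300],th),r) for r in range(152,192,3)]
f=lambda A:onplane(s,np.array(A)[:,0],np.array(A)[:,1],.012)[:,:2]
n,fa,l=f(N),f(F),f(L)
fit=lambda w:cv2.fitLine(w.astype(np.float32),cv2.DIST_HUBER,0,.001,.001).ravel()
ln,lf,ll=fit(n),fit(fa),fit(l)
for a in(ln,lf,ll): print(a.round(4),np.degrees(np.arctan2(a[1],a[0])).round(2))
ang=np.radians(-75.7); y=np.array([np.cos(ang),np.sin(ang)]);x=np.array([y[1]*-1*-1,0])
x=np.array([y[1],-y[0]])  # x=y x z
t=np.array([.5645,.2335])
for a,nm,ax in((n,"near +45",x),(fa,"far -45",x),(l,"end +70",y)):
    d=(a-t)@ax*1000; print(nm,np.median(d).round(2),d.std().round(2))
# spot end
```

```text
[26. 26. 38. 57. 43. -3. -8. -8. -6. -8. -8. -8. -8. -9. -7. -9. -7. -8.
 -8.  0. -7. 22. 28. 17.  3.] [33. 29. 32. 44. 55. 57. 58. 50.  9. -7. -8. -8. -8. -9. -8. -9.  4. 10.]
th 15.0625
[ 0.2337 -0.9723  0.5134  0.2612] -76.48
[ 0.2012 -0.9796  0.6298  0.3001] -78.4
[ 0.9999 -0.0128  0.5842  0.1622] -0.74
near +45 40.99 6.28
far -45 -79.27 11.98
end +70 71.77 5.81
```

Run:
```python
from h import *
s=dict(np.load("wr3.npz")); gr=s["image"].astype(float); sat=cv2.GaussianBlur(gr[...,0]-gr[...,2],(3,3),0)
ang=np.radians(-75.7); y=np.array([np.cos(ang),np.sin(ang)]); x=np.array([y[1],-y[0]]); t=np.array([.5645,.2335])
def edge(v,th=15):
    i=np.argmax(v<th); return i-1+(v[i-1]-th)/(v[i-1]-v[i])
f=lambda A:(onplane(s,np.array(A)[:,0],np.array(A)[:,1],.012)[:,:2]-t)*1000
cs=list(range(270,284))+list(range(356,400,4))
n=f([(c,120+edge(sat[120:170,c])) for c in cs]); fa=f([(c,215-edge(sat[215:170:-1,c])) for c in cs]); l=f([(240+edge(sat[r,240:300]),r) for r in range(152,192,3)])
print("near x",(n@x).round(1),"at y",(n@y).round(0)); print("far x",(fa@x).round(1)); print("end y",(l@y).round(1),"at x",(l@x).round(0))
# cheek inner edges at top: dark runs in columns 300..340, rows 140..212
v=gr.mean(2); 
for c in(300,310,320,330,340): print(c,v[142:162,c].round(0).astype(int).tolist(),v[184:212,c].round(0).astype(int).tolist())
```

```text
near x [44.2 44.1 44.  44.  64.1 65.3 64.6 44.2 44.1 44.2 44.2 44.2 43.9 43.3
 41.1 41.1 40.9 41.  39.9 50.5 40.4 39.9 40.1 40.7 39.8] at y [  62.   61.   59.   58.   56.   54.   53.   53.   51.   50.   49.   48.
   46.   45.  -51.  -56.  -61.  -66.  -72.  -76.  -82.  -87.  -93.  -98.
 -103.]
far x [ -60.5  -60.3  -60.3  -60.4  -60.4  -60.5  -60.6  -60.6  -60.6  -60.5
  -60.6  -60.6  -60.4  -60.4  -68.2  -65.5  -64.2  -62.6  -64.7  -61.4
  -59.4  -69.2 -112.   -60.9  -57.3]
end y [69.5 69.7 69.6 69.5 69.4 69.4 69.8 87.7 73.7 75.1 75.3 79.4 81.6 81.6] at x [ 27.  23.  19.  15.  11.   6.   2.  -2.  -6. -10. -14. -18. -23. -27.]
300 [126, 113, 112, 67, 54, 51, 58, 70, 79, 79, 80, 83, 70, 90, 127, 132, 133, 133, 162, 176] [173, 171, 165, 166, 163, 163, 167, 164, 102, 53, 52, 51, 48, 51, 47, 51, 51, 75, 83, 85, 80, 78, 92, 149, 157, 131, 125, 123]
310 [163, 168, 163, 91, 52, 53, 53, 73, 76, 79, 78, 76, 72, 88, 123, 131, 133, 132, 133, 164] [96, 112, 161, 165, 162, 165, 163, 166, 99, 58, 49, 54, 48, 50, 50, 47, 54, 77, 86, 86, 84, 80, 112, 161, 169, 171, 171, 169]
320 [165, 168, 164, 92, 55, 58, 60, 77, 82, 83, 82, 77, 68, 89, 126, 134, 127, 126, 134, 165] [99, 92, 105, 156, 164, 163, 166, 164, 96, 58, 54, 48, 57, 52, 57, 48, 50, 75, 85, 86, 79, 79, 95, 162, 166, 164, 160, 161]
330 [151, 149, 144, 82, 58, 58, 55, 71, 87, 85, 82, 79, 69, 88, 126, 133, 130, 136, 166, 175] [107, 97, 95, 105, 153, 166, 167, 162, 95, 61, 50, 45, 53, 52, 51, 52, 56, 82, 89, 88, 83, 79, 106, 163, 169, 163, 161, 163]
340 [168, 167, 165, 91, 54, 56, 60, 75, 85, 92, 87, 74, 78, 73, 122, 130, 129, 129, 135, 167] [131, 98, 99, 96, 73, 57, 59, 63, 52, 56, 46, 57, 52, 54, 51, 51, 55, 77, 93, 92, 85, 83, 105, 159, 173, 165, 167, 170]
```

Run:
```python
from h import *
s=dict(np.load("wr3.npz")); g=lambda u,v,z=.056:onplane(s,np.array(u,float),np.array(v,float),z)[:2]*1000
E={"near out":[(300,148.6),(340,148.5)],"near in":[(305,155.4),(335,155.5)],"far in":[(300,200.55),(340,200.5)],"far out":[(305,206.3),(335,206.2)]}
W={k:[g(*p) for p in v] for k,v in E.items()}
for k,(a,b) in W.items(): d=a-b; print(k,a.round(1),b.round(1),"az",np.degrees(np.arctan2(d[1],d[0])).round(2))
for az in(-75.7,-77):
    y=np.array([np.cos(np.radians(az)),np.sin(np.radians(az))]); x=np.array([y[1],-y[0]]); print(az,{k:round(float((a+b)/2@x),1) for k,(a,b) in W.items()})
    v=s["image"].astype(float).mean(2)
    print("tcp",np.array([564.4,234.3])@x,np.array([564.4,234.3])@y)
    for r in(151,152,153,203,204): print(r,v[r,278:292].round(0).astype(int).tolist(),v[r,340:356].round(0).astype(int).tolist())
    for c,r in((284.5,152),(348.5,152),(286,203),(348,203)): print(c,r,round(float(g(c,r)@y),1))
```

```text
near out [534.6 204.7] [523.1 250.6] az -75.92
near in [541.  212.3] [532.5 247. ] az -76.25
far in [597.  219.1] [584.9 267.3] az -75.98
far out [602.7 226.9] [593.6 263.2] az -75.85
-75.7 {'near out': -568.7, 'near in': -576.8, 'far in': -632.7, 'far out': -640.2}
tcp -604.7843474869758 -87.6341430879134
151 [171, 170, 171, 174, 172, 170, 88, 75, 77, 81, 74, 79, 82, 79] [92, 86, 86, 84, 90, 87, 87, 87, 85, 131, 163, 164, 167, 165, 162, 171]
152 [171, 171, 172, 168, 173, 147, 78, 71, 78, 74, 79, 83, 79, 80] [87, 88, 84, 85, 83, 84, 86, 83, 86, 135, 169, 173, 171, 168, 166, 170]
153 [171, 174, 171, 170, 171, 138, 78, 69, 80, 79, 80, 80, 79, 76] [74, 80, 80, 83, 80, 84, 78, 78, 81, 135, 171, 175, 173, 175, 174, 174]
203 [118, 130, 131, 132, 134, 130, 102, 89, 69, 80, 81, 79, 79, 84] [92, 90, 85, 88, 89, 89, 88, 90, 156, 163, 161, 163, 164, 165, 168, 164]
204 [154, 156, 151, 154, 156, 125, 104, 93, 75, 83, 83, 83, 79, 77] [85, 85, 83, 88, 85, 84, 82, 86, 160, 169, 169, 165, 168, 170, 170, 168]
284.5 152 -47.9
348.5 152 -123.7
286 203 -47.4
348 203 -124.6
-77 {'near out': -566.5, 'near 
[... 153 characters left out ...]
2, 79] [92, 86, 86, 84, 90, 87, 87, 87, 85, 131, 163, 164, 167, 165, 162, 171]
152 [171, 171, 172, 168, 173, 147, 78, 71, 78, 74, 79, 83, 79, 80] [87, 88, 84, 85, 83, 84, 86, 83, 86, 135, 169, 173, 171, 168, 166, 170]
153 [171, 174, 171, 170, 171, 138, 78, 69, 80, 79, 80, 80, 79, 76] [74, 80, 80, 83, 80, 84, 78, 78, 81, 135, 171, 175, 173, 175, 174, 174]
203 [118, 130, 131, 132, 134, 130, 102, 89, 69, 80, 81, 79, 79, 84] [92, 90, 85, 88, 89, 89, 88, 90, 156, 163, 161, 163, 164, 165, 168, 164]
204 [154, 156, 151, 154, 156, 125, 104, 93, 75, 83, 83, 83, 79, 77] [85, 85, 83, 88, 85, 84, 82, 86, 160, 169, 169, 165, 168, 170, 170, 168]
284.5 152 -60.8
348.5 152 -136.7
286 203 -61.8
348 203 -139.0
```

Emit:
jog_arm --targets '[{"dx":0,"dy":-1,"dz":50,"wx":0,"wy":0,"wz":0,"grip":-1},{"dx":0,"dy":-1,"dz":110,"wx":0,"wy":0,"wz":0,"grip":-1},{"dx":0,"dy":-1,"dz":160,"wx":0,"wy":0,"wz":0,"grip":-1},{"dx":0,"dy":-1,"dz":190,"wx":0,"wy":0,"wz":0,"grip":-1},{"dx":0,"dy":-1,"dz":200,"wx":0,"wy":0,"wz":0,"grip":-1},{"dx":0,"dy":-1,"dz":208,"wx":0,"wy":0,"wz":0,"grip":-1},{"dx":0,"dy":-1,"dz":216,"wx":0,"wy":0,"wz":0,"grip":-1},{"dx":0,"dy":-1,"dz":216,"wx":0,"wy":0,"wz":0,"grip":-1}]'

```text
clock: 22.92
position: [0.5655, 0.2335, 0.0531]
eef_rot: [[-0.97, -0.244, 0.003], [-0.244, 0.97, 0.0], [-0.003, -0.001, -1.0]]
force: [0.5, 0.2, -1.9]
width: 0.643
grip_force: 30.0
```

Run:
```python
from to import *
s=bot.get_state(); print(s["clock"],np.round(s["position"],4),np.round(s["eef_rot"],3).tolist(),np.round(s["force"],1),np.round(s["wrist_torque"],2),clear(s["joint_positions"]))
```

```text
22.925 [0.5655 0.2335 0.0531] [[-0.97, -0.244, 0.003], [-0.244, 0.97, 0.0], [-0.003, -0.001, -1.0]] [ 0.5  0.2 -1.9] [ 0.07 -0.1  -0.01] 0.05924629007859167
```

Emit:
jog_arm --targets '[{"dx":0.7,"dy":0,"dz":12,"wx":0,"wy":0,"wz":0,"grip":-1},{"dx":0.7,"dy":0,"dz":22,"wx":0,"wy":0,"wz":0,"grip":-1},{"dx":0.7,"dy":0,"dz":30,"wx":0,"wy":0,"wz":0,"grip":-1},{"dx":0.7,"dy":0,"dz":34,"wx":0,"wy":0,"wz":0,"grip":-1},{"dx":0.7,"dy":0,"dz":35.5,"wx":0,"wy":0,"wz":0,"grip":-1},{"dx":0.7,"dy":0,"dz":35.5,"wx":0,"wy":0,"wz":0,"grip":-1}]'

```text
clock: 23.68
position: [0.5648, 0.2333, 0.0178]
eef_rot: [[-0.97, -0.244, 0.002], [-0.244, 0.97, 0.0], [-0.002, -0.001, -1.0]]
force: [-2.9, -0.5, 3.3]
width: 0.64
grip_force: 30.0
```

Emit:
jog_arm --targets '[{"dx":0,"dy":0,"dz":0,"wx":0,"wy":0,"wz":0,"grip":1},{"dx":0,"dy":0,"dz":0,"wx":0,"wy":0,"wz":0,"grip":1},{"dx":0,"dy":0,"dz":0,"wx":0,"wy":0,"wz":0,"grip":1},{"dx":0,"dy":0,"dz":-20,"wx":0,"wy":0,"wz":0,"grip":1},{"dx":0,"dy":0,"dz":-70,"wx":0,"wy":0,"wz":0,"grip":1},{"dx":0,"dy":0,"dz":-130,"wx":0,"wy":0,"wz":0,"grip":1},{"dx":0,"dy":0,"dz":-190,"wx":0,"wy":0,"wz":0,"grip":1},{"dx":0,"dy":0,"dz":-250,"wx":0,"wy":0,"wz":0,"grip":1}]'

```text
clock: 24.68
position: [0.5639, 0.233, 0.2712]
eef_rot: [[-0.97, -0.244, 0.004], [-0.244, 0.97, 0.001], [-0.004, -0.0, -1.0]]
force: [0.1, 0.1, -0.5]
width: 1.0
grip_force: 0.0
```

Emit:
jog_arm --targets '[{"dx":0,"dy":0,"dz":-50,"wx":0,"wy":0,"wz":0,"grip":1},{"dx":0,"dy":0,"dz":-80,"wx":0,"wy":0,"wz":0,"grip":1},{"dx":0,"dy":0,"dz":-80,"wx":0,"wy":0,"wz":0,"grip":1}]'

```text
clock: 25.05
position: [0.5646, 0.2334, 0.3518]
eef_rot: [[-0.97, -0.244, 0.008], [-0.244, 0.97, 0.003], [-0.009, 0.001, -1.0]]
force: [0.5, 0.0, -0.0]
width: 1.002
grip_force: 0.0
```

Run:
```python
from h import *
st=bot.get_state(); print(st["clock"],np.round(st["joint_positions"],1),np.round(st["position"],4),np.round(st["eef_rot"],3).tolist())
s=snap("wrist"); np.savez("wr4.npz",**s)
P=cloud(s)
m=(abs(P[...,2]-.068)<.008)&(P[...,0]>.5)&(P[...,0]<.63)&(P[...,1]>.17)&(P[...,1]<.3)&(s["depth"]>0)
n,l,stt,_=cv2.connectedComponentsWithStats(np.uint8(m)); i=1+np.argmax(stt[1:,4]); c=max(cv2.findContours(np.uint8(l==i),0,1)[0],key=cv2.contourArea)
print("block top",stt[i].tolist(),np.median(P[l==i,2]).round(4),cv2.minAreaRect((onplane(s,c[:,0,0],c[:,0,1],.068)[:,:2]*1000).astype(np.float32)))
# wing tops
m=(P[...,2]>.2)&(P[...,2]<.235)&(P[...,1]>.33)&(P[...,1]<.5)&(s["depth"]>0)&(P[...,0]<.62)&(P[...,0]>.36)
n,l,stt,_=cv2.connectedComponentsWithStats(np.uint8(m))
for i in range(1,n):
    if stt[i,4]<60: continue
    z=P[l==i,2]; zt=np.percentile(z,90); k=np.uint8((l==i)&(P[...,2]>zt-.006)); c=max(cv2.findContours(k,0,1)[0],key=cv2.contourArea)
    print("wing",stt[i].tolist(),"ztop",zt.round(4),[np.round(a,1) for a in cv2.minAreaRect((onplane(s,c[:,0,0],c[:,0,1],zt)[:,:2]*1000).astype(np.float32))])
im=s["image"][:,:,::-1]
a=cv2.resize(im[20:260,240:640],None,fx=2,fy=2,interpolation=cv2.INTER_CUBIC); cv2.imwrite("pics/wr4.png",a)
```

```text
25.05 [-30.6  12.2   4.9  77.8  -1.   89.5  78.3] [0.5646 0.2334 0.3518] [[-0.97, -0.244, 0.008], [-0.244, 0.97, 0.003], [-0.009, 0.001, -1.0]]
block top [298, 148, 33, 36, 1129] 0.0669 ((565.0087280273438, 227.67799377441406), (50.48679733276367, 46.28091049194336), 14.10566520690918)
wing [491, 64, 61, 43, 1192] ztop 0.2179 [array([423.5, 384.3]), array([14.9, 46.9]), np.float64(50.8)]
wing [477, 174, 49, 37, 790] ztop 0.2178 [array([519.2, 408.5]), array([48., 14.]), np.float64(70.6)]
```

View pics/wr4.png

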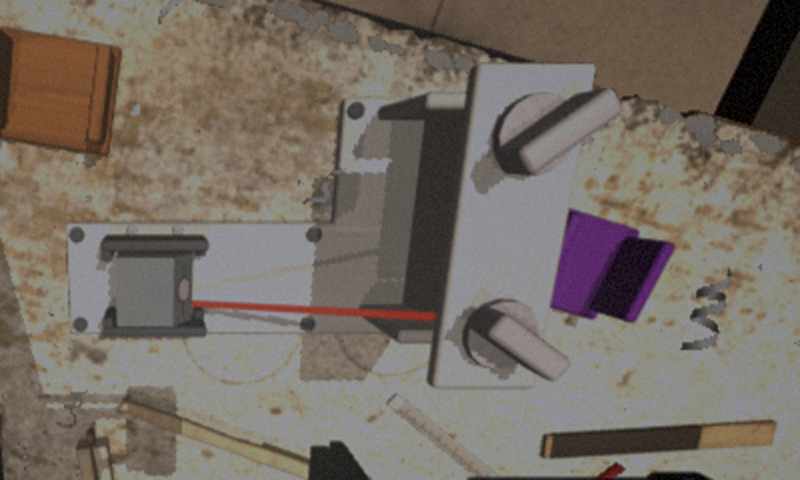

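Picture: the block sits home between the cheeks at px (150,285) with the mark at (184,290); the beam ends at ~(195,305), to -x and down from the mark. Near wing at (570,130), far wing at (530,340).

```bash
cat > spot.py <<'E'
from h import *
N=np.array([.5648,.2335,.012]); az=np.radians(-76.0); Y=np.array([np.cos(az),np.sin(az),0]); X=np.array([Y[1],-Y[0],0]); Z=np.array([0,0,1.])
F=np.stack([X,Y,Z],1)
M=N+F@[0,-.0205,.043]; nb=F@[0,-np.cos(np.pi/6),.5]; up=F@[0,.5,np.cos(np.pi/6)]
def red(s,th=50):
    im=s["image"].astype(int); return (im[...,0]-im[...,1:].max(2))>th
def plane(s,m):
    v,u=np.nonzero(m); l=cv2.fitLine(np.c_[u,v].astype(np.float32),cv2.DIST_HUBER,0,.01,.01).ravel()
    a=ray(s,l[2]-100*l[0],l[3]-100*l[1]); b=ray(s,l[2]+100*l[0],l[3]+100*l[1]); n=np.cross(a,b); return n/np.linalg.norm(n),np.array(s["eye"])
def onface(s,u,v,p=M,n=nb):
    d=ray(s,float(u),float(v)); e=np.array(s["eye"]); return e+d*((p-e)@n)/(d@n)
E
python3 - <<'E'
from spot import *
def comp(m,near):
    n,l,st,c=cv2.connectedComponentsWithStats(np.uint8(m)); i=min((i for i in range(1,n) if st[i,4]>15),key=lambda i:np.hypot(*(c[i]-near))-st[i,4]*.05); print("comp",st[i].tolist()); return l==i
s4=dict(np.load("wr4.npz")); sc=dict(np.load("scene0.npz")); s3=dict(np.load("wr3.npz")); t0=dict(np.load("top0.npz"))
m4=comp(red(s4),(390,175)); ms=comp(red(sc),(320,190)); m3=comp(red(s3),(400,190)); mt=comp(red(t0),(270,200))
v,u=np.nonzero(m4); o=np.argsort(u)[:8]; print("left end",np.c_[u,v][o].tolist())
pl={"wr4":plane(s4,m4),"wr3":plane(s3,m3),"scene":plane(sc,ms),"top":plane(t0,mt)}
for a in("wr4","wr3","top"):
    n1,e1=pl[a]; n2,e2=pl["scene"]
    A=np.stack([n1,n2,nb]); p=np.linalg.solve(A,[n1@e1,n2@e2,nb@M]); d=p-M; print(a,"spot across(nest x) mm",(d@X*1000).round(1),"up bevel",(d@up*1000).round(1), "angle between planes",np.degrees(np.arccos(abs(n1@n2))).round(0))
# mark centre as seen in wr4
print("mark pix expected", [ (lambda c:(s4["cx"]+s4["fx"]*c[0]/-c[2], s4["cy"]-s4["fy"]*c[1]/-c[2]))(np.array(s4["rotation"]).T@(M-s4["eye"])) ])
for uu,vv in((u[o].mean(),v[o].mean()),):
    d=onface(s4,uu,vv)-M; print("end on face: across",d@X*1000,"up",d@up*1000)
E
```

```text
comp [336, 170, 122, 11, 436]
comp [39, 230, 194, 170, 17391]
comp [305, 182, 194, 19, 882]
comp [245, 194, 54, 14, 78]
left end [[336, 170], [336, 172], [336, 171], [337, 170], [337, 172], [337, 171], [338, 170], [338, 171]]
wr4 spot across(nest x) mm 646.9 up bevel 3297.1 angle between planes 10.0
wr3 spot across(nest x) mm 634.5 up bevel 2614.6 angle between planes 13.0
top spot across(nest x) mm 640.0 up bevel 2919.0 angle between planes 12.0
mark pix expected [(np.float64(331.7494519515576), np.float64(165.0305752851272))]
end on face: across -11.721438109157019 up -17.373510511486117
```

Run:
```python
from spot import *
sc=dict(np.load("scene0.npz")); im=red(sc,40); k=np.zeros_like(im); k[158:212,291:345]=im[158:212,291:345]; print(k.sum())
n2,e2=plane(sc,k)
for f,(c0,c1,r0,r1) in dict(wr4=(345,450,160,185),wr3=(320,490,175,205),top=(245,300,190,210)).items():
    s=dict(np.load({"top":"top0"}.get(f,f)+".npz")); r=red(s); k=np.zeros_like(r); k[r0:r1,c0:c1]=r[r0:r1,c0:c1]; n1,e1=plane(s,k)
    p=np.linalg.solve(np.stack([n1,n2,nb]),[n1@e1,n2@e2,nb@M])-M; d=np.cross(n1,n2); print(f,k.sum(),"across",(p@X*1000).round(1),"up",(p@up*1000).round(1),"dir",(F.T@d/np.linalg.norm(d)).round(3))
```

```text
162
wr4 376 across -12.6 up -17.9 dir [ 0.068 -0.823  0.564]
wr3 779 across -13.7 up -20.0 dir [ 0.069 -0.822  0.565]
top 78 across -17.3 up -26.7 dir [-0.077  0.813 -0.577]
```

Emit:
jog_arm --targets '[{"dx":0,"dy":30,"dz":5,"wx":0,"wy":0.2,"wz":-9,"grip":1},{"dx":0,"dy":60,"dz":10,"wx":0,"wy":0.3,"wz":-19,"grip":1},{"dx":1,"dy":90,"dz":20,"wx":0,"wy":0.4,"wz":-28,"grip":1},{"dx":1,"dy":120,"dz":30,"wx":0,"wy":0.4,"wz":-38,"grip":1},{"dx":1.5,"dy":150,"dz":42,"wx":0,"wy":0.4,"wz":-48,"grip":1},{"dx":1.5,"dy":181,"dz":52,"wx":0,"wy":0.4,"wz":-56.5,"grip":1},{"dx":1.5,"dy":181,"dz":52,"wx":0,"wy":0.4,"wz":-56.5,"grip":1}]'

```text
clock: 25.98
position: [0.5158, 0.4105, 0.2927]
eef_rot: [[-0.326, -0.945, -0.006], [-0.945, 0.326, -0.006], [0.008, 0.004, -1.0]]
force: [0.1, -0.4, 0.7]
width: 1.0
grip_force: 0.0
```

```bash
cat > wing.py <<'E'
from spot import *
def wings(name):
    st=bot.get_state(); print(round(st["clock"],2),np.round(st["joint_positions"],1),np.round(st["position"],4),np.round(st["eef_rot"],3).tolist(),np.round(st["force"],1))
    s=snap("wrist"); np.savez(name+".npz",**s); save(s,name+".png"); P=cloud(s)
    m=(P[...,2]>.195)&(P[...,2]<.23)&(P[...,1]>.33)&(P[...,1]<.47)&(s["depth"]>0)&(P[...,0]<.6)&(P[...,0]>.36)
    n,l,q,_=cv2.connectedComponentsWithStats(np.uint8(m)); T=np.array(st["eef_rot"])
    for i in range(1,n):
        if q[i,4]<80: continue
        zt=np.percentile(P[l==i,2],85); k=np.uint8((l==i)&(P[...,2]>zt-.005)); c=max(cv2.findContours(k,0,1)[0],key=cv2.contourArea)
        (cx,cy),(w,h),a=cv2.minAreaRect((onplane(s,c[:,0,0],c[:,0,1],.218)[:,:2]*1000).astype(np.float32))
        if w>h: a+=90; w,h=h,w
        d=T.T@(np.array([cx/1000,cy/1000,.197])-st["position"])*1000; ya=np.degrees(np.arctan2(T[1,1],T[0,1]))
        print("wing",(round(cx,1),round(cy,1)),round(w,1),round(h,1),"ztop",zt.round(4),"closing az",round(a,1),"tool d",d.round(1),"wz",round(-((a-ya+90)%180-90),1))
    return s
E
python3 -c "
from wing import *
wings('wr5')"
```

```text
25.98 [-37.4  19.6  -6.8  75.2   2.3  85.8 117. ] [0.5158 0.4105 0.2927] [[-0.326, -0.945, -0.006], [-0.945, 0.326, -0.006], [0.008, 0.004, -1.0]] [ 0.1 -0.4  0.7]
wing (424.1, 386.1) 13.7 45.7 ztop 0.2177 closing az 50.8 tool d [52.3 78.3 96.4] wz -69.9
wing (519.2, 409.9) 13.5 45.5 ztop 0.2176 closing az 160.3 tool d [-1.3 -3.8 95.7] wz 0.7
```

Emit:
jog_arm --targets '[{"dx":-1.3,"dy":-3.6,"dz":20,"wx":0.2,"wy":-0.4,"wz":0.7,"grip":0},{"dx":-1.3,"dy":-3.6,"dz":50,"wx":0.2,"wy":-0.4,"wz":0.7,"grip":0},{"dx":-1.3,"dy":-3.6,"dz":80,"wx":0.2,"wy":-0.4,"wz":0.7,"grip":0},{"dx":-1.3,"dy":-3.6,"dz":94,"wx":0.2,"wy":-0.4,"wz":0.7,"grip":0},{"dx":-1.3,"dy":-3.6,"dz":94,"wx":0.2,"wy":-0.4,"wz":0.7,"grip":0},{"dx":-1.3,"dy":-3.6,"dz":94,"wx":0.2,"wy":-0.4,"wz":0.7,"grip":-1},{"dx":-1.3,"dy":-3.6,"dz":94,"wx":0.2,"wy":-0.4,"wz":0.7,"grip":-1},{"dx":-1.3,"dy":-3.6,"dz":94,"wx":0.2,"wy":-0.4,"wz":0.7,"grip":-1}]' --newtons 15

```text
clock: 27.02
position: [0.5222, 0.4082, 0.202]
eef_rot: [[-0.343, -0.939, 0.004], [-0.939, 0.343, 0.002], [-0.003, -0.003, -1.0]]
force: [0.5, 0.5, 1.0]
width: 0.244
grip_force: 0.4
```

Emit:
jog_arm --targets '[{"dx":0,"dy":0,"dz":0,"wx":0,"wy":0,"wz":0,"grip":-1},{"dx":0,"dy":0,"dz":0,"wx":0,"wy":0,"wz":0,"grip":-1}]'

```text
clock: 27.28
position: [0.5195, 0.4096, 0.202]
eef_rot: [[-0.341, -0.94, 0.0], [-0.94, 0.341, 0.002], [-0.002, 0.001, -1.0]]
force: [-9.2, -0.4, 5.5]
width: 0.158
grip_force: 15.0
```

Emit:
jog_arm --targets '[{"dx":0,"dy":0,"dz":0,"wx":0,"wy":0,"wz":9,"grip":-1},{"dx":0,"dy":0,"dz":0,"wx":0,"wy":0,"wz":18,"grip":-1},{"dx":0,"dy":0,"dz":0,"wx":0,"wy":0,"wz":28,"grip":-1},{"dx":0,"dy":0,"dz":0,"wx":0,"wy":0,"wz":38,"grip":-1},{"dx":0,"dy":0,"dz":0,"wx":0,"wy":0,"wz":48,"grip":-1},{"dx":0,"dy":0,"dz":0,"wx":0,"wy":0,"wz":56,"grip":-1},{"dx":0,"dy":0,"dz":0,"wx":0,"wy":0,"wz":56,"grip":-1}]'

```text
clock: 28.15
position: [0.5179, 0.4113, 0.202]
eef_rot: [[-0.97, -0.243, -0.001], [-0.243, 0.97, 0.004], [0.0, 0.004, -1.0]]
force: [-13.1, 3.7, 7.0]
width: 0.158
grip_force: 15.0
```

Run:
```python
from spot import *
st=bot.get_state(); print(st["clock"],np.round(st["joint_positions"],1),np.round(st["position"],4),np.round(st["eef_rot"],3).tolist(),np.round(st["force"],1),st["width"]*87)
```

```text
28.15 [-43.4  21.    1.6  83.9  -0.8  75.1  62.4] [0.5179 0.4113 0.202 ] [[-0.97, -0.243, -0.001], [-0.243, 0.97, 0.004], [0.0, 0.004, -1.0]] [-13.1   3.7   7. ] 13.76653186115872
```

Emit:
jog_arm --targets '[{"dx":0,"dy":0,"dz":0,"wx":0,"wy":0,"wz":0,"grip":0},{"dx":0,"dy":0,"dz":0,"wx":0,"wy":0,"wz":0,"grip":0},{"dx":0,"dy":0,"dz":0,"wx":0,"wy":0,"wz":0,"grip":0},{"dx":0,"dy":0,"dz":-30,"wx":0,"wy":0,"wz":0,"grip":0},{"dx":0,"dy":0,"dz":-70,"wx":0,"wy":0,"wz":0,"grip":0},{"dx":0,"dy":0,"dz":-110,"wx":0,"wy":0,"wz":0,"grip":0},{"dx":0,"dy":-40,"dz":-120,"wx":0,"wy":0,"wz":0,"grip":0},{"dx":0,"dy":-40,"dz":-120,"wx":0,"wy":0,"wz":0,"grip":0}]'

```text
clock: 29.15
position: [0.5339, 0.3654, 0.3231]
eef_rot: [[-0.972, -0.235, 0.007], [-0.235, 0.972, 0.001], [-0.007, -0.001, -1.0]]
force: [-0.5, -0.1, 0.2]
width: 0.5
grip_force: 0.0
```

```bash
cat >> wing.py <<'E'
def spotoff(s,mpx=True):
    r=red(s,45); n,l,q,c=cv2.connectedComponentsWithStats(np.uint8(r))
    pm=np.array(s["rotation"]).T@(M-s["eye"]); pm=np.array([s["cx"]+s["fx"]*pm[0]/-pm[2],s["cy"]-s["fy"]*pm[1]/-pm[2]]); print("mark px exp",pm.round(1))
    v,u=np.nonzero(r); k=(np.hypot(u-pm[0],v-pm[1])<70); u,v=u[k],v[k]
    if len(u)<5: print("no beam"); return
    o=np.argsort(np.hypot(u-pm[0],v-pm[1])); o=np.argsort(u)[:8]; print("end px",u[o].mean(),v[o].mean(),"n",len(u))
    d=onface(s,u[o].mean(),v[o].mean())-M; print("across",(d@X*1000).round(1),"up",(d@up*1000).round(1))
    return u[o].mean(),v[o].mean()
E
python3 - <<'E'
from wing import *
s=wings('wr6'); spotoff(s)
im=s["image"][:,:,::-1]; cv2.imwrite("pics/wr6c.png",cv2.resize(im[110:230,170:330],None,fx=5,fy=5,interpolation=cv2.INTER_CUBIC))
E
```

```text
29.15 [-40.9  16.8   3.3  75.3  -0.8  87.5  65.9] [0.5339 0.3654 0.3231] [[-0.972, -0.235, 0.007], [-0.235, 0.972, 0.001], [-0.007, -0.001, -1.0]] [-0.5 -0.1  0.2]
wing (423.3, 386.4) 13.8 45.4 ztop 0.2178 closing az 50.8 tool d [103.4  46.6 125.4] wz 52.8
wing (518.6, 410.4) 13.9 45.5 ztop 0.2176 closing az 111.4 tool d [  5.   47.5 126. ] wz -7.8
mark px exp [235.1 168.2]
end px 206.0 173.25 n 263
across 2.1 up 50.3
```

View pics/wr6c.png

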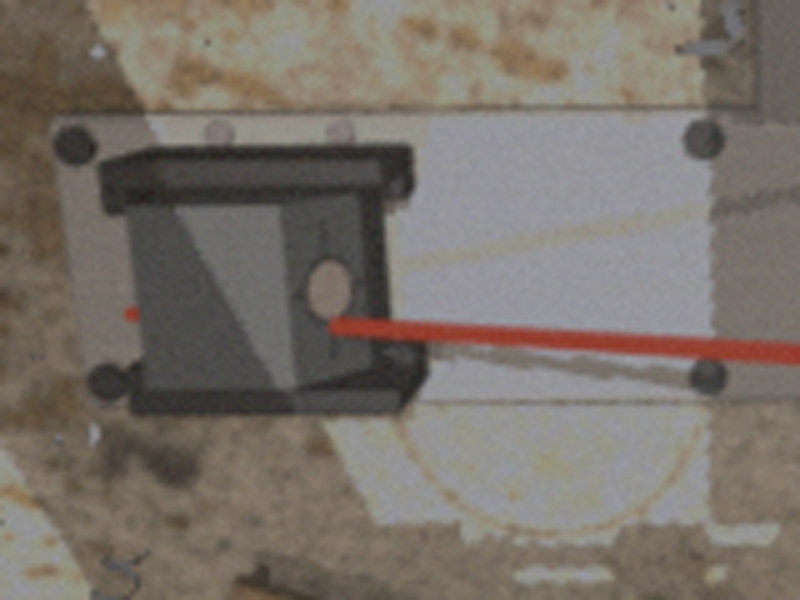

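Run:
```python
from wing import *
s=dict(np.load("wr6.npz")); m=onface(s,170+329/5,110+289/5)
for u,v in((333,325),(330,325)):
    d=onface(s,170+u/5,110+v/5)-m; print("across",(d@X*1000).round(1),"up",(d@up*1000).round(1))
r=red(s,45); v,u=np.nonzero(r); print(sorted(zip(u[(u>225)&(u<245)].tolist(),v[(u>225)&(u<245)].tolist()))[:12])
```

```text
across -10.2 up -0.3
across -10.0 up 0.8
[(236, 174), (236, 175), (236, 176), (237, 173), (237, 174), (237, 175), (237, 176), (238, 173), (238, 174), (238, 175), (238, 176), (239, 173)]
```

Emit:
jog_arm --targets '[{"dx":20,"dy":9,"dz":0,"wx":0,"wy":0.2,"wz":10,"grip":0},{"dx":40,"dy":18,"dz":0,"wx":0,"wy":0.4,"wz":20,"grip":0},{"dx":60,"dy":27,"dz":0,"wx":0,"wy":0.4,"wz":30,"grip":0},{"dx":80,"dy":36,"dz":10,"wx":0,"wy":0.4,"wz":40,"grip":0},{"dx":103.4,"dy":46.6,"dz":25,"wx":0,"wy":0.4,"wz":50,"grip":0},{"dx":103.4,"dy":46.6,"dz":45,"wx":0,"wy":0.4,"wz":52.8,"grip":0},{"dx":103.4,"dy":46.6,"dz":50,"wx":0,"wy":0.4,"wz":52.8,"grip":0},{"dx":103.4,"dy":46.6,"dz":50,"wx":0,"wy":0.4,"wz":52.8,"grip":0}]'

```text
clock: 30.2
position: [0.4199, 0.3895, 0.2707]
eef_rot: [[-0.78, 0.626, -0.004], [0.626, 0.78, 0.002], [0.004, -0.001, -1.0]]
force: [-0.3, -0.4, 0.4]
width: 0.498
grip_force: 0.0
```

```bash
python3 -c "
from wing import *
wings('wr7')"
```

```text
30.2 [-51.3   8.9   4.7  91.   -1.   80.2   4.7] [0.4199 0.3895 0.2707] [[-0.78, 0.626, -0.004], [0.626, 0.78, 0.002], [0.004, -0.001, -1.0]] [-0.3 -0.4  0.4]
wing (421.4, 388.3) 13.6 45.3 ztop 0.2175 closing az 50.7 tool d [-2.3  0.1 73.7] wz 0.5
```

Emit:
jog_arm --targets '[{"dx":-3.2,"dy":0,"dz":30,"wx":0,"wy":0,"wz":0.3,"grip":0},{"dx":-3.2,"dy":0,"dz":58,"wx":0,"wy":0,"wz":0.3,"grip":0},{"dx":-3.2,"dy":0,"dz":71,"wx":0,"wy":0,"wz":0.3,"grip":0},{"dx":-3.2,"dy":0,"dz":71,"wx":0,"wy":0,"wz":0.3,"grip":0},{"dx":-3.2,"dy":0,"dz":71,"wx":0,"wy":0,"wz":0.3,"grip":-1},{"dx":-3.2,"dy":0,"dz":71,"wx":0,"wy":0,"wz":0.3,"grip":-1},{"dx":-3.2,"dy":0,"dz":71,"wx":0,"wy":0,"wz":0.3,"grip":-1},{"dx":-3.2,"dy":0,"dz":71,"wx":0,"wy":0,"wz":0.3,"grip":-1}]' --newtons 15

```text
clock: 31.25
position: [0.4224, 0.3881, 0.2003]
eef_rot: [[-0.776, 0.631, -0.002], [0.631, 0.776, 0.003], [0.004, 0.001, -1.0]]
force: [-0.7, -0.1, 0.9]
width: 0.163
grip_force: 15.0
```

Emit:
jog_arm --targets '[{"dx":0,"dy":0,"dz":0,"wx":0,"wy":0,"wz":0,"grip":-1},{"dx":0,"dy":0,"dz":0,"wx":0,"wy":0,"wz":-8,"grip":-1},{"dx":0,"dy":0,"dz":0,"wx":0,"wy":0,"wz":-16,"grip":-1},{"dx":0,"dy":0,"dz":0,"wx":0,"wy":0,"wz":-25,"grip":-1},{"dx":0,"dy":0,"dz":0,"wx":0,"wy":0,"wz":-34,"grip":-1},{"dx":0,"dy":0,"dz":0,"wx":0,"wy":0,"wz":-41,"grip":-1},{"dx":0,"dy":0,"dz":0,"wx":0,"wy":0,"wz":-41,"grip":-1},{"dx":0,"dy":0,"dz":0,"wx":0,"wy":0,"wz":-41,"grip":-1}]'

```text
clock: 32.25
position: [0.4224, 0.3877, 0.2002]
eef_rot: [[-1.0, -0.029, -0.003], [-0.029, 1.0, 0.003], [0.003, 0.003, -1.0]]
force: [1.2, 1.0, 3.8]
width: 0.163
grip_force: 15.0
```

Emit:
jog_arm --targets '[{"dx":0,"dy":0,"dz":0,"wx":0,"wy":0,"wz":0,"grip":0},{"dx":0,"dy":0,"dz":0,"wx":0,"wy":0,"wz":0,"grip":0},{"dx":0,"dy":0,"dz":0,"wx":0,"wy":0,"wz":0,"grip":0},{"dx":0,"dy":0,"dz":-40,"wx":0,"wy":0,"wz":0,"grip":0},{"dx":0,"dy":0,"dz":-90,"wx":0,"wy":0,"wz":0,"grip":0},{"dx":-50,"dy":-20,"dz":-120,"wx":0,"wy":0,"wz":-8,"grip":0},{"dx":-107,"dy":-36,"dz":-125,"wx":0,"wy":0,"wz":-14,"grip":0},{"dx":-107,"dy":-36,"dz":-125,"wx":0,"wy":0,"wz":-14,"grip":0}]'

```text
clock: 33.25
position: [0.5348, 0.3514, 0.3236]
eef_rot: [[-0.963, -0.268, -0.002], [-0.268, 0.963, 0.0], [0.002, 0.001, -1.0]]
force: [-1.2, 0.8, -0.8]
width: 0.499
grip_force: 0.0
```

Run:
```python
from wing import *
s=wings('wr8'); im=s["image"][:,:,::-1]
pm=np.array(s["rotation"]).T@(M-s["eye"]); pm=np.array([s["cx"]+s["fx"]*pm[0]/-pm[2],s["cy"]-s["fy"]*pm[1]/-pm[2]]); print("mark px exp",pm.round(1))
u0,v0=int(pm[0])-40,int(pm[1])-40; print("crop origin",u0,v0)
cv2.imwrite("pics/wr8c.png",cv2.resize(im[v0:v0+70,u0:u0+90],None,fx=8,fy=8,interpolation=cv2.INTER_CUBIC))
r=red(s,45); v,u=np.nonzero(r); k=(abs(u-pm[0])<30)&(abs(v-pm[1])<30); print(sorted(zip(u[k].tolist(),v[k].tolist()))[:14])
```

```text
33.25 [-40.7  16.3   4.6  76.   -1.4  87.9  69.3] [0.5348 0.3514 0.3236] [[-0.963, -0.268, -0.002], [-0.268, 0.963, 0.0], [0.002, 0.001, -1.0]] [-1.2  0.8 -0.8]
wing (423.3, 386.0) 14.3 45.4 ztop 0.2177 closing az 92.1 tool d [ 97.8  63.2 126.9] wz 13.4
wing (518.7, 410.2) 13.6 45.7 ztop 0.2175 closing az 108.8 tool d [ -0.5  60.9 126.7] wz -3.3
mark px exp [244.9 169.2]
crop origin 204 129
[(245, 170), (245, 171), (246, 169), (246, 170), (246, 171), (246, 172), (247, 169), (247, 170), (247, 171), (247, 172), (248, 169), (248, 170), (248, 171), (248, 172)]
```

View pics/wr8c.png

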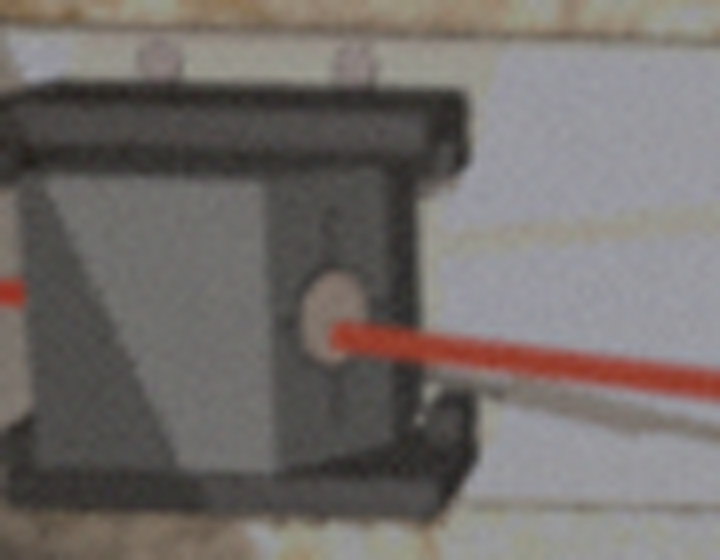

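Beam end is at (330,335) against the disc centre (333,315): about 3.5 mm across and 1.5 mm down off – inside the ring already. One small correction (15° ccw on the near screw) will add margin.

Emit:
jog_arm --targets '[{"dx":30,"dy":20,"dz":0,"wx":0,"wy":0,"wz":5,"grip":0},{"dx":65,"dy":42,"dz":0,"wx":0,"wy":0,"wz":10,"grip":0},{"dx":98.5,"dy":64,"dz":20,"wx":0,"wy":0,"wz":13.4,"grip":0},{"dx":98.5,"dy":64,"dz":60,"wx":0,"wy":0,"wz":13.4,"grip":0},{"dx":98.5,"dy":64,"dz":80,"wx":0,"wy":0,"wz":13.4,"grip":0},{"dx":98.5,"dy":64,"dz":105,"wx":0,"wy":0,"wz":13.4,"grip":0},{"dx":98.5,"dy":64,"dz":122,"wx":0,"wy":0,"wz":13.4,"grip":0},{"dx":98.5,"dy":64,"dz":122,"wx":0,"wy":0,"wz":13.4,"grip":0}]'

```text
clock: 34.3
position: [0.4168, 0.3895, 0.2018]
eef_rot: [[-0.999, -0.043, -0.005], [-0.043, 0.999, 0.001], [0.005, 0.001, -1.0]]
force: [0.1, 0.3, -0.1]
width: 0.501
grip_force: 0.0
```

Emit:
jog_arm --targets '[{"dx":0,"dy":0,"dz":0,"wx":0,"wy":0,"wz":0,"grip":-1},{"dx":0,"dy":0,"dz":0,"wx":0,"wy":0,"wz":0,"grip":-1},{"dx":0,"dy":0,"dz":0,"wx":0,"wy":0,"wz":0,"grip":-1},{"dx":0,"dy":0,"dz":0,"wx":0,"wy":0,"wz":0,"grip":-1},{"dx":0,"dy":0,"dz":0,"wx":0,"wy":0,"wz":-8,"grip":-1},{"dx":0,"dy":0,"dz":0,"wx":0,"wy":0,"wz":-15,"grip":-1},{"dx":0,"dy":0,"dz":0,"wx":0,"wy":0,"wz":-15,"grip":-1},{"dx":0,"dy":0,"dz":0,"wx":0,"wy":0,"wz":-15,"grip":-1}]' --newtons 15

```text
clock: 35.3
position: [0.4185, 0.3867, 0.2033]
eef_rot: [[-0.955, -0.298, -0.004], [-0.298, 0.955, -0.002], [0.004, -0.001, -1.0]]
force: [-3.2, -11.1, 8.5]
width: 0.16
grip_force: 15.0
```

Emit:
jog_arm --targets '[{"dx":0,"dy":0,"dz":0,"wx":0,"wy":0,"wz":0,"grip":0},{"dx":0,"dy":0,"dz":0,"wx":0,"wy":0,"wz":0,"grip":0},{"dx":0,"dy":0,"dz":0,"wx":0,"wy":0,"wz":0,"grip":0},{"dx":0,"dy":0,"dz":-40,"wx":0,"wy":0,"wz":0,"grip":0},{"dx":0,"dy":0,"dz":-90,"wx":0,"wy":0,"wz":0,"grip":0},{"dx":-50,"dy":-30,"dz":-120,"wx":0,"wy":0,"wz":0,"grip":0},{"dx":-107,"dy":-60,"dz":-125,"wx":0,"wy":0,"wz":0,"grip":0},{"dx":-107,"dy":-60,"dz":-125,"wx":0,"wy":0,"wz":0,"grip":0}]'

```text
clock: 36.3
position: [0.5426, 0.3616, 0.3266]
eef_rot: [[-0.956, -0.295, -0.002], [-0.295, 0.956, 0.0], [0.002, 0.001, -1.0]]
force: [-0.8, 0.5, -0.3]
width: 0.503
grip_force: 0.0
```

Run:
```python
from wing import *
s=wings('wr9'); im=s["image"].astype(float)
pm=np.array(s["rotation"]).T@(M-s["eye"]); pm=np.array([s["cx"]+s["fx"]*pm[0]/-pm[2],s["cy"]-s["fy"]*pm[1]/-pm[2]]); print("mark px exp",pm.round(1))
r=red(s,45); v,u=np.nonzero(r); k=(abs(u-pm[0])<30)&(abs(v-pm[1])<30); print(sorted(zip(u[k].tolist(),v[k].tolist()))[:14])
u0,v0=int(pm[0])-14,int(pm[1])-14
print(u0,v0); print((im[...,0]-im[...,2])[v0:v0+28,u0:u0+30].astype(int)[::1])
```

```text
36.3 [-41.3  17.8   5.   73.8  -1.6  88.6  70.7] [0.5426 0.3616 0.3266] [[-0.956, -0.295, -0.002], [-0.295, 0.956, 0.0], [0.002, 0.001, -1.0]] [-0.8  0.5 -0.3]
wing (423.2, 386.1) 14.2 44.5 ztop 0.2177 closing az 107.1 tool d [106.6  58.5 129.9] wz -0.0
wing (518.7, 410.1) 14.2 44.3 ztop 0.2175 closing az 107.3 tool d [  8.3  53.3 129.7] wz -0.2
mark px exp [239.3 159.2]
[(239, 158), (239, 159), (240, 157), (240, 158), (240, 159), (241, 157), (241, 158), (241, 159), (242, 157), (242, 158), (242, 159), (242, 160), (243, 157), (243, 158)]
225 145
[[  4   2   4   4   3   4   3   4   2   1   7   5   3   6   1   3   5   3
    5   4   6   3   3   2   5   6   9   9  11   1]
 [  5   4   6   5   3   6   4   5   2   6   2   3   6   2   3   6   5   3
    3   2   3   8   5   6   5   4   9  10  11   1]
 [  4   3   1   4   2   2   2   1   2   5   3   2   4   4   7   5   1   1
    4   0   3   3   3   5   3   0   7  11   9   9]
 [  6   5   4   4   5   3   2   3   8   6   6   6   5   5   3   3   4   6
    4   2   3   2   5   4   7   7  10  14  11  12]
 [  6   3   4   3   3   4   3   4   3   5   3   2
[... 2251 characters left out ...]
  2   2   5   6   0   3
    4   3   4   3   2   5   4   5   7   9   7  11]
 [  2   4  -1   3   2   4   3   4   1   5   2   4   2   3   1   0   5   3
    3   6   3   3   6   2   3   4   7   9   9   9]
 [  1   2   1   2   6   6   5   5   6   5   5   7   3   4   5   3   1   4
    4   5   2   5   4   6   2   6   7   8   7   7]
 [  2   4   6   4   1   4   1   4   4   3   2   2   3   5   1   3   2   0
    6   1   5   3   3   2   3   6   6  10   4   6]
 [  6   2   4   1   4   3   5   4   4   2   4   5   6   5   5   1   4   3
    5   3   6   6   5   3   4   2   4   3   5   3]
 [ -1   1   4   5   2   4   3   4   5   3   1   5   2   4   6   3   5   1
    4   3   5   3   2   6   0   8   6   5   4   5]]
```

The spot now lies about 2 mm from the ring's centre (disc rows 8–19, columns 11–17; beam end centred at row 13, column ~15). Handing in.

```bash
python3 -c "
from station import workorder; print(workorder.sign_off())"
```

```text
the job is handed in; nothing more can be done
None
```

I set the block home in the nest with its marked face to the mirror and turned the screws until the red spot measured about 2 mm from the ring's centre (limit 6.5 mm). I handed the job in at about 36 s; no verdict came back, and I pressed the shut fingertips on the hanging hose once at 55 N on the way.

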